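Strip the biscuit dropper for washing

TASK

Strip the little biscuit dropper for washing and set its parts out, each wholly inside its own container and the big ones right way up and flat on the floor of their trays: the blue press block in the blue tray, the white hopper in the black tray, the lock pin with the red T-handle in the white dish, and the metal die slide, which the pin locks in its channel, in the green tray. Leave the jar where it stands, and let go of everything at the end.

Things in the scene. Friction and masses are not known exactly. Their poses are not given: they have to be found in the camera images.
- dropper: Fixed metal stand: deck 124 (x) by 136 mm (y) on legs, its top 113 mm up. Origin: on the table under the hopper's centre. Under the deck a level channel, 67 mm wide, 93 to 103 mm above the table, runs along y; its mouth is at y = -58 mm, where the die slide comes out towards -y. Fences round the hopper rise 6 mm above the deck (2 mm play). Pin hole (13 mm) in the deck at x = 0, y = +64 mm.
- press_block: Blue plastic block 74 x 74 x 26 mm on a stem with a black round knob 30 mm in diameter, from 86 to 126 mm above the origin. Origin: centre of the block's underside, z up. It stands loose in the hopper, on its floor (5 mm play all round, square with the stand), the knob above the hopper's rim, and lifts straight out. About 250 g.
- hopper: White plastic square hopper, open at the top: 100 x 100 mm outside, 80 mm high, walls and floor 8 mm thick, 40 x 70 mm outlet in the floor. Origin: centre of its underside, z up. It stands loose on the stand's deck, square with the stand, and lifts straight off; it can be pinched by the rim across any wall. About 350 g.
- lock_pin: Steel pin with a red T-handle. Origin: on its axis under its collar, which rests on the deck; z up the pin. Shank below: 10 mm thick, 26 mm long, round-ended. Above: collar 20 mm wide, 12 mm high; T-bar 40 mm along x, 12 along y, 12 to 28 mm above the origin. It stands in the deck, 14 mm from the hopper's wall, and locks the slide; lifts straight out. 50 g. In the dish it topples over, which is fine.
- die_slide: Metal plate 64 (x) by 172 (y) by 8 mm with star openings; black upright pull tab 40 (x) by 10 mm (y), centre at y = -78 mm, top 42 mm above the origin. Origin: centre of the plate's underside, z up. It lies in the channel with 1.5 mm play each side, 2 mm in height, square with the stand, 27 mm between tab and stand. Drawn 133 mm level along the stand's -y it is free; lifted earlier it jams. 220 g.
- blue_tray: Fixed blue plastic tray, 130 mm (x) by 216 mm (y) outside, rim 15 mm high, walls and floor 4 mm thick. Origin: centre of its underside.
- black_tray: Fixed black tray, same size as the blue tray: 130 mm (x) by 216 mm (y) outside, rim 15 mm high, walls and floor 4 mm thick. Origin: centre of its underside.
- green_tray: Fixed green plastic tray, same size as the blue tray: 130 mm (x) by 216 mm (y) outside, rim 15 mm high, walls and floor 4 mm thick. Origin: centre of its underside.
- dish: Fixed white round dish, 116 mm across the rim, 26 mm high, floor about 4 mm thick. Origin: centre of its underside.
- jar: Amber glass jar with a steel cap, 70 mm in diameter, 100 mm high, standing beyond the trays. Origin: centre of its underside. Not part of the work: leave it standing.
Not all that is in view belongs to the job. There is more than one size of the die_slide; the one meant has the size given above.

How it is judged (in metres and radians):
At the end, for the whole second after the job is handed in: Press block on the blue tray's floor, hopper on the black tray's, die slide tab up on the green tray's (origins within 80, 60, 50 mm of centre, under 9 mm above the tray's underside, tilt under 4.5 degrees), lock pin in the dish within 50 mm of its centre; all released and at rest (horizontal distance between press_block and blue_tray below 0.08 m and z of press_block in the frame of blue_tray below 0.009 m and angle between each of press_block, hopper, die_slide's own z axis and vertical below 0.08 rad and horizontal distance between hopper and black_tray below 0.06 m and z of hopper in the frame of black_tray below 0.009 m and horizontal distance between die_slide and green_tray below 0.05 m and z of die_slide in the frame of green_tray below 0.009 m and horizontal distance between lock_pin and dish below 0.05 m and z of lock_pin in the frame of dish below 0.04 m and linear speed of each of press_block, hopper, die_slide, lock_pin below 0.02 m/s); the robot touches nothing.
It fails at once if the jar is knocked or moved by more than 20 mm (distance of jar from where it was at the start of the episode above 0.02 m).
It also fails if it takes over 125 s, if anything falls off the work surface, if the arm or the gripper's body presses on something with over 40 N, if the wrist force passes 120 N, or if a joint passes its speed limit or range.

ROBOT

A 6-joint arm with a two-finger parallel gripper is mounted at the origin on the work surface. World frame = base frame: x ahead of the robot, y to its left, z up, the work surface at z = 0. Lengths are in mm, angles in degrees, forces in N, time in s.
With the tool pointing down it reaches from about 350 to 850 mm from the base axis. Payload 8.1 kg.
Tool frame: the origin (TCP) lies on the mounting face of the last link; the fingertips stand 173 mm ahead of it and the grasp point (between the pads) lies 155 mm ahead of it; z points along the fingers, y is the direction in which the jaws open and shut (so a half turn about z gives the same grasp; the last joint's range is limited). The gripper opens to 85 mm and grips with 20 to 120 N. Pads are 22 mm wide; open, the fingers measure 114 mm over their backs; the gripper's body (76 mm by 85 mm) begins 54 mm behind the grasp point. The pads swing forward as they close: fully open they stand 13 mm farther back than shut.
Start: joints at [-70.783, 7.471, 85.268, -0, 87.261, -4.893], TCP at [245.115, -547.655, 404.692] pointing down, gripper open.
Joint ranges: [-169.43, 169.43], [-51.17, 129.36], [1.28, 143.12], [-76.62, 256.62], [0, 156.53], [-152.29, 152.29]. Speed limits (degrees/s): [136.94, 136.94, 159.86, 180, 180, 180].

INTERFACE

Orientations are given as [roll, pitch, yaw] about the fixed x, y, z axes, in that order (R = Rz(yaw) Ry(pitch) Rx(roll)).
In Python, from bench import * gives the robot as it stands.
- The arm moves only by the shell command python3 -m jog 'ROWS' [FORCE]. ROWS is JSON, a list of rows, each an object of numbers: "tx", "ty", "tz": the shift along the tool's x, y, z as a fraction of full scale; "ax", "ay", "az": the turn, a rotation vector about the tool's x, y, z as a fraction of full scale; "hand": the opening, from 0 (shut) to 1 (fully open). A call has 1 to 5 rows; each row is the pose to reach, as a shift and turn from the pose commanded when the call began, along the tool's axes at that moment; what a row does not reach only later rows make up. Full scale, the value 1, is 150 mm for a shift and 45 degrees for a turn. A row lasts 1/12 s, in which the tool goes at most 41.7 mm and 7.16 degrees, less where a joint would pass 70% of its speed; a pose out of reach is approached as far as the arm can. A call with a number of a shift or a turn outside -1 to 1 is refused whole. A call with a gripper value outside its range is refused whole. The fingers move at their own pace and stop on an object; FORCE is the grip in N (left out, the last holds). Time passes only in rows, so rows that repeat a pose let the fingers close. It gives the time, the measured TCP pose, the force and the opening at its end, in the units of the state.
- sense(): the state, without advancing time (a new reading comes with each control period).
- snapshot(name): name is "scene" or "top"; returns a dict with "pixels" (384x512x3 uint8, red, green, blue), "z_map" (384x512 float32, mm along the optical axis (not along the pixel's ray), 0 where there is no reading), "intrinsics" (3x3 intrinsics, pixels), "D" ([k1, k2, p1, p2, k3] as OpenCV has them; the pictures are not rectified), "R" (3x3) and "t" (3): a world point X has camera coordinates R X + t. Camera axes: x right, y down, z forward; pixel columns grow to the right and rows downward; lengths in mm; the calibration is good to about 2 mm. A picture is of the moment at which its call begins.
- hand_in(): hands the job in, once; it reports no verdict.
The state is a dict: "time": time; "joint_pos": joint angles; "qd": joint speeds; "joint_efforts": joint torques, N m; "tool_pos": TCP position; "tcp_rot": TCP orientation; "ft_force": force on the tool from outside, world axes, zero at the start; "wrist_torque": the same for the moment, N m; "finger_gap": finger opening in mm.
Only numpy, scipy, OpenCV 4.12 (cv2) and the standard library are available. Lean on these libraries where they do the work, as an engineer would, in place of code of your own. Each camera call takes 0.05 s, during which the arm holds its last target.

## Working session

There is one attempt and no reset: what is moved stays moved. The work goes in short steps, Python scripts to look and compute and a shell command to move; the robot and the scene stay as the last step left them, time stands still between calls to the robot, and variables do not carry over. Pictures are saved under pics/ and viewed, and the job is handed in when it is done.

```bash
ls; mkdir -p pics; python3 - <<'E'
from bench import *
import cv2,pickle
s=sense();print({k:s[k] for k in('time','tool_pos','tcp_rot','ft_force','finger_gap')})
for n in('scene','top'):
    d=snapshot(n);pickle.dump(d,open(n+'.pkl','wb'))
    cv2.imwrite(f'pics/{n}0.png',cv2.resize(d['pixels'][:,:,::-1],(768,576)))
    print(n,d['intrinsics'].tolist() if hasattr(d['intrinsics'],'tolist') else d['intrinsics'],d['D'],d['R'],d['t'])
E
```

```text
pics
{'time': 0.0, 'tool_pos': array([ 245.03752115, -547.4284596 ,  403.64010162]), 'tcp_rot': array([-1.79893403e+02, -7.74395900e-03,  2.41108173e+01]), 'ft_force': array([ 0.13549526, -0.51128882,  0.095575  ]), 'finger_gap': 85.44362309870229}
scene [[439.8503173368701, 0.0, 253.23310666610735], [0.0, 439.8503173368701, 188.8494609170922], [0.0, 0.0, 1.0]] [-0.17201199  0.          0.          0.          0.        ] [[-0.20241228  0.97909806 -0.01990598]
 [ 0.7088984   0.13246855 -0.69275908]
 [-0.67564216 -0.15433426 -0.72089431]] [ -36.8400007  -346.5180498  1661.22361965]
top [[421.17954264916506, 0.0, 259.0170081736056], [0.0, 421.17954264916506, 191.7999071269443], [0.0, 0.0, 1.0]] [0.0292795 0.        0.        0.        0.       ] [[-0.00675495 -0.99995238  0.00704345]
 [-0.99751333  0.006244   -0.07020091]
 [ 0.07015359 -0.00750014 -0.99750801]] [ 158.64728546  556.56473999 1127.64858987]
```

View pics/scene0.png

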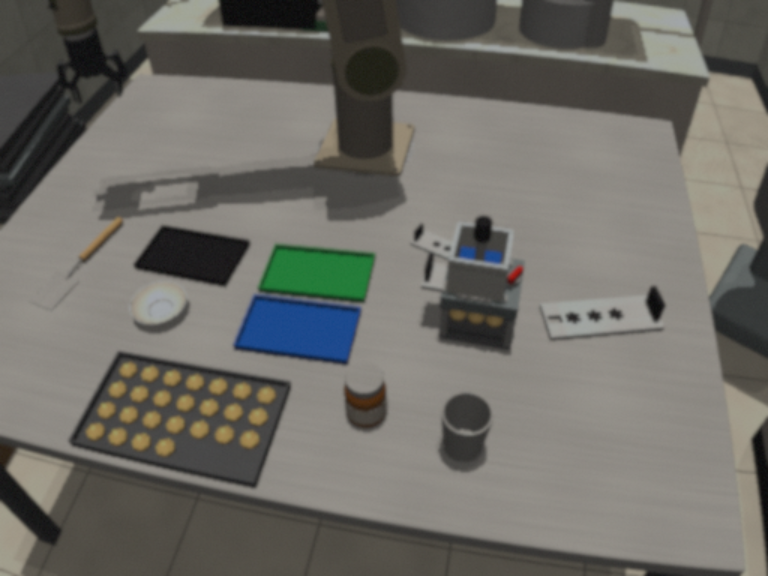

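View pics/top0.png

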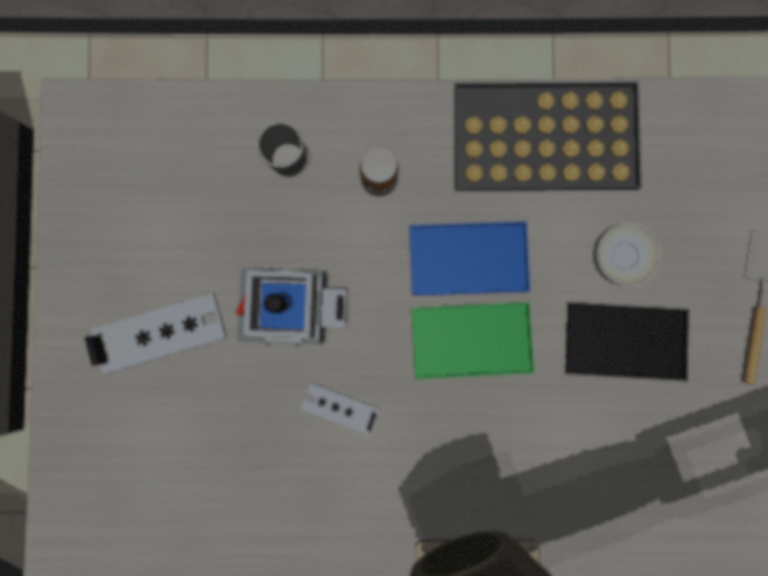

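The top view shows the dropper at (283,305), its tab at (340,307) and the red T at (241,305). The trays are blue at (469,258), green at (472,340) and black at (627,341), with the dish at (627,253) and the jar at (379,170).

Things that could be mistaken for parts:
- **Die slide:** the one in the stand (tab 340,307), a big loose one at (155,333), and a small loose one at (340,407). I choose the one in the stand.
- **Jar:** the jar at (379,170) and the grey cup at (284,150).
- **Dish and trays:** the dish at (627,253), and the biscuit sheet at (547,137).

I'll measure next.

```bash
cat > h.py <<'E'
from bench import *
import cv2,numpy as np
def rays(d,uv):
    K=np.array(d['intrinsics']);D=np.array(d['D']);uv=np.asarray(uv,float).reshape(-1,1,2)
    n=cv2.undistortPoints(uv,K,D).reshape(-1,2); c=np.c_[n,np.ones(len(n))]
    R=np.array(d['R']);t=np.array(d['t']); return -R.T@t, c@R
def onplane(d,uv,z):
    o,r=rays(d,uv); return o+r*((z-o[2])/r[:,2])[:,None]
def cloud(d):
    h,w=d['z_map'].shape; u,v=np.meshgrid(np.arange(w),np.arange(h)); uv=np.c_[u.ravel(),v.ravel()]
    o,r=rays(d,uv); P=o+r*d['z_map'].ravel()[:,None]; P[d['z_map'].ravel()==0]=np.nan
    return P.reshape(h,w,3)
def hsv(d): return cv2.cvtColor(d['pixels'],cv2.COLOR_RGB2HSV)
def rect(P): return cv2.minAreaRect(np.asarray(P[:,:2],np.float32))
def big(m):
    n,l,s,c=cv2.connectedComponentsWithStats(m.astype(np.uint8)); k=1+np.argmax(s[1:,4]); return l==k
E
cat > m.py <<'E'
from h import *
import pickle
np.set_printoptions(precision=1,suppress=True)
for n in('top','scene'):
    d=pickle.load(open(n+'.pkl','rb'));P=cloud(d);H=hsv(d);h,s,v=[H[...,i].astype(int) for i in range(3)]
    print(n)
    X,Y,Z=P[...,0],P[...,1],P[...,2]
    ok=np.isfinite(Z)&(X>150)&(X<1000)&(abs(Y)<800)
    print(' table z',np.nanmedian(Z[ok&(Z<30)]))
    masks=dict(blue=(h>100)&(h<125)&(s>150)&(Z<60),green=(h>45)&(h<80)&(s>120)&(Z<60),black=(v<40)&(Z<40)&(Y<-150)&(X<620)&(X>350),
      dishw=(v>150)&(s<70)&(Y<-200)&(X>450)&(Z<50))
    for k,m in masks.items():
        m=big(m&ok); c=cv2.findContours(m.astype(np.uint8),0,2)[0]; c=max(c,key=len).reshape(-1,2)
        zz=26 if k=='dishw' else 15
        print(' ',k,rect(onplane(d,c,zz)), 'medZ',np.nanmedian(Z[m]))
    reg=ok&(abs(Y-130)<300)&(X>400)&(X<800)
    for lo,hi,nm in((180,205,'rim'),(235,260,'knob'),(105,122,'deck'),(123,140,'tab')):
        m=reg&(Z>lo)&(Z<hi)
        if m.sum()<5: print(nm,m.sum());continue
        m=big(m);q=P[m];print('  ',nm,m.sum(),rect(q),'z',np.percentile(q[:,2],[5,50,95]),'mean',q.mean(0),'pix',np.argwhere(m).mean(0)[::-1])
    m=((h<8)|(h>172))&(s>130)&reg&(Z>100);print('  red',m.sum(),P[m].mean(0),rect(P[m]) )
E
python3 m.py
python3 - <<'E'
import pickle,cv2
a=pickle.load(open('top.pkl','rb'))['pixels'][160:260,140:250,::-1]
b=pickle.load(open('scene.pkl','rb'))['pixels'][135:240,265:375,::-1]
cv2.imwrite('pics/crop0.png',cv2.hconcat([cv2.resize(a,(400,400),interpolation=2),cv2.resize(b,(400,400),interpolation=2)]))
E
```

```text
top
 table z 0.443960818423875
  blue ((611.4531860351562, 8.029212951660156), (122.82382202148438, 208.4057159423828), 1.496916651725769) medZ 3.941716711204549
  green ((462.78021240234375, 4.694007873535156), (123.11141967773438, 208.9695587158203), 2.4319045543670654) medZ 3.8505435385247893
  black ((459.0797424316406, -273.479736328125), (213.6678009033203, 121.72785949707031), 86.40345764160156) medZ 3.671013206319003Traceback (most recent call last):
  File "m.py", line 13, in <module>
    m=big(m&ok); c=cv2.findContours(m.astype(np.uint8),0,2)[0]; c=max(c,key=len).reshape(-1,2)
  File "h.py", line 16, in big
    n,l,s,c=cv2.connectedComponentsWithStats(m.astype(np.uint8)); k=1+np.argmax(s[1:,4]); return l==k
                                                                      ~~~~~~~~~^^^^^^^^^
    return _wrapfunc(a, 'argmax', axis=axis, out=out, **kwds)
    return bound(*args, **kwds)
ValueError: attempt to get argmax of an empty sequence
```

View pics/crop0.png

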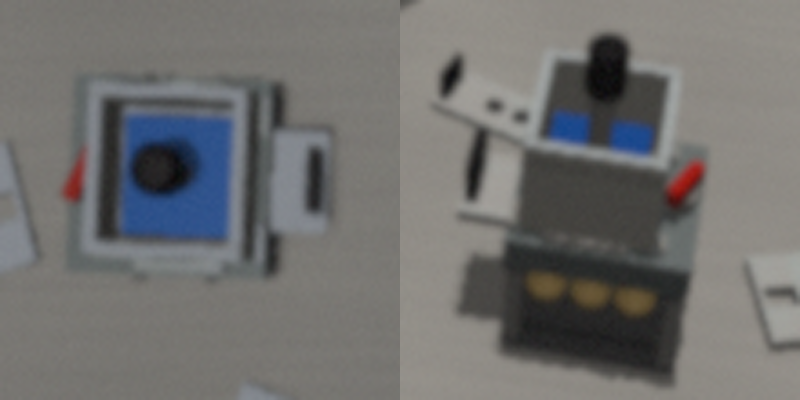

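```bash
sed -i 's/(v>150)&(s<70)&(Y<-200)&(X>450)&(Z<50)/(v>110)\&(s<90)\&(Z>8)\&(Z<40)\&(Y<-180)\&(Y>-420)\&(X>540)\&(X<700)/' m.py; python3 m.py
```

```text
top
 table z 0.443960818423875
  blue ((611.4531860351562, 8.029212951660156), (122.82382202148438, 208.4057159423828), 1.496916651725769) medZ 3.941716711204549
  green ((462.78021240234375, 4.694007873535156), (123.11141967773438, 208.9695587158203), 2.4319045543670654) medZ 3.8505435385247893
  black ((459.0797424316406, -273.479736328125), (213.6678009033203, 121.72785949707031), 86.40345764160156) medZ 3.671013206319003
  dishw ((615.8873291015625, -279.7850646972656), (111.82979583740234, 108.82422637939453), 43.67852020263672) medZ 15.535158357106411
   rim 654 ((522.865966796875, 328.38458251953125), (101.43609619140625, 100.36679077148438), 87.75289916992188) z [183.6 192.5 195.8] mean [523.2 328.4 191.9] pix [184.3 202. ]
   knob 150 ((521.7634887695312, 325.8578796386719), (28.378145217895508, 28.349580764770508), 27.66769790649414) z [240.7 245.7 248.7] mean [521.7 325.2 245.4] pix [181.6 201.4]
   deck 671 ((523.6744995117188, 337.0245361328125), (138.29071044921875, 123.75285339355469), 87.5389404296875) z [109.7 113.8 120. ] mean [516.5 333.1 114.2] pix [187.7 206.1]
 
[... 1003 characters left out ...]
mean [537.5 326.6 191.1] pix [320.4 167.5]
   knob 107 ((526.7234497070312, 324.74688720703125), (26.313182830810547, 27.386388778686523), 45.32600784301758) z [236.2 245.4 249. ] mean [528.6 324.  244.4] pix [321.6 149. ]
   deck 535 ((554.5073852539062, 338.434326171875), (85.9599609375, 146.02354431152344), 8.21510124206543) z [106.9 115.2 121.1] mean [571.  348.8 115. ] pix [325.  198.4]
   tab 178 ((573.2095947265625, 324.49444580078125), (97.06828308105469, 10.56987476348877), 86.0991439819336) z [123.5 130.7 139.4] mean [572.2 323.1 131.3] pix [315.7 193.1]
  red 54 [531.9 389.2 140.6] ((528.9869384765625, 390.7375183105469), (9.754178047180176, 36.787620544433594), 56.23060989379883)
```

The crop shows the hopper with the block's knob at (160,167). The slide's tab is at (315,180), and the red T-bar is turned askew at about -34° from x. The heights agree with what's given: deck 113.8, rim 192.5, knob top 246, tab 134.7. The tab position predicted from the stand pose (519.4, 237.1) matches the measured (518.9, 236.6). So the slide in the stand is the right one. I'll check its width and the two loose ones, then write the planner.

```bash
cat > plan.py <<'E'
import sys; from h import *
from scipy.spatial.transform import Rotation as Ro
np.set_printoptions(precision=3,suppress=True)
def cur():
    s=sense();R=Ro.from_euler('xyz',s['tcp_rot'],degrees=True).as_matrix();p=np.array(s['tool_pos'])
    return s,R,p
if __name__=='__main__':
    a=[float(x) for x in sys.argv[1:]]
    s,R,p=cur(); print('t %.2f'%s['time'],'grasp',(p+R[:,2]*155).round(1),'rpy',np.round(s['tcp_rot'],2),'gap %.1f'%s['finger_gap'],'F',np.round(s['ft_force'],1))
    if len(a)>=3:
        yaw=a[3] if len(a)>3 else s['tcp_rot'][2]
        Rt=Ro.from_euler('xyz',[180,0,yaw],degrees=True).as_matrix()
        pt=np.array(a[:3])-Rt[:,2]*155
        print('shift fr',(R.T@(pt-p))/150,'turn fr',Ro.from_matrix(R.T@Rt).as_rotvec(degrees=True)/45)
E
python3 plan.py 524 325.5 330 87.5
python3 - <<'E'
from h import *; import pickle
d=pickle.load(open('top.pkl','rb'));P=cloud(d)
H=hsv(d)
print('jar cap',onplane(d,[[379/1.5,163/1.5]],100), 'cup',onplane(d,[[284/1.5,155/1.5]],0))
m=(P[...,2]>96)&(P[...,2]<106)&(P[...,1]<275)&(P[...,1]>200)&(abs(P[...,0]-520)<60);m=big(m);print('plate in stand',rect(P[m]),np.median(P[m][:,2]))
for a,b,c,e in((60,150,195,250),(200,254,255,290)):
    q=np.zeros(m.shape,bool);q[c:e,a:b]=1;q&=(P[...,2]>3)&(P[...,2]<25)&(H[...,2]>120);q=big(q);print('loose',rect(P[q]))
E
```

```text
t 0.10 grasp [ 245.  -547.2  248.7] rpy [-179.9    -0.01   24.11] gap 85.5 F [-0.7  0.7 -0.3]
shift fr [ 4.075 -4.553 -0.533] turn fr [-0.002 -0.001 -1.409]
jar cap [[765.50483924 170.45875095 100.        ]] cup [[808.45452635 348.31562487   0.        ]]
plate in stand ((523.6300659179688, 249.54022216796875), (42.69050979614258, 80.6219711303711), 88.10950469970703) 100.94291862468481
loose ((481.07769775390625, 574.5980224609375), (91.79129028320312, 227.69937133789062), 17.00864601135254)
loose ((337.77337646484375, 246.26962280273438), (136.29220581054688, 56.70625305175781), 69.28121948242188)
```

The two loose slides measure about 92×228 mm and 57×136 mm, so they are the wrong sizes. The slide in the stand is confirmed. Now I'll go to the knob.

```bash
python3 -m jog '[{"tx":0.9,"ty":-0.9,"tz":-0.5,"az":-0.7},{"tx":0.9,"ty":-0.9,"tz":-0.5,"az":-0.7},{"tx":0.9,"ty":-0.9,"tz":-0.5,"az":-0.7},{"tx":0.9,"ty":-0.9,"tz":-0.5,"az":-0.7},{"tx":0.9,"ty":-0.9,"tz":-0.5,"az":-0.7}]'; python3 plan.py 524 325.5 330 87.5
```

```text
t 0.10 grasp [ 245.  -547.2  248.7] rpy [-179.9    -0.01   24.11] gap 85.5 F [-0.7  0.7 -0.3]
shift fr [ 4.075 -4.553 -0.533] turn fr [-0.002 -0.001 -1.409]invalid input at $[0]: expected keys tx, ty, tz, ax, ay, az, hand
```

```bash
python3 -m jog '[{"tx":0.9,"ty":-0.9,"tz":-0.5,"ax":0,"ay":0,"az":-0.7,"hand":1},{"tx":0.9,"ty":-0.9,"tz":-0.5,"ax":0,"ay":0,"az":-0.7,"hand":1},{"tx":0.9,"ty":-0.9,"tz":-0.5,"ax":0,"ay":0,"az":-0.7,"hand":1},{"tx":0.9,"ty":-0.9,"tz":-0.5,"ax":0,"ay":0,"az":-0.7,"hand":1},{"tx":0.9,"ty":-0.9,"tz":-0.5,"ax":0,"ay":0,"az":-0.7,"hand":1}]'; python3 plan.py 524 325.5 330 87.5
```

```text
time: 0.52
tool_pos: [313.4, -367.4, 480.0]
tcp_rot: [-180.0, -0.0, 56.0]
ft_force: [0.4, 0.4, 0.6]
finger_gap: 85.4
t 0.52 grasp [ 313.4 -367.3  325. ] rpy [-179.97   -0.03   56.02] gap 85.4 F [0.4 0.4 0.6]
shift fr [ 4.615 -1.418 -0.03 ] turn fr [-0.    -0.001 -0.7  ]
```

```bash
python3 -m jog '[{"tx":1,"ty":-0.3,"tz":0,"ax":0,"ay":0,"az":-0.35,"hand":1},{"tx":1,"ty":-0.3,"tz":0,"ax":0,"ay":0,"az":-0.35,"hand":1},{"tx":1,"ty":-0.3,"tz":0,"ax":0,"ay":0,"az":-0.35,"hand":1},{"tx":1,"ty":-0.3,"tz":0,"ax":0,"ay":0,"az":-0.35,"hand":1}]'; python3 -m jog '[{"tx":1,"ty":-0.2,"tz":0,"ax":0,"ay":0,"az":-0.35,"hand":1},{"tx":1,"ty":-0.2,"tz":0,"ax":0,"ay":0,"az":-0.35,"hand":1},{"tx":1,"ty":-0.2,"tz":0,"ax":0,"ay":0,"az":-0.35,"hand":1},{"tx":1,"ty":-0.2,"tz":0,"ax":0,"ay":0,"az":-0.35,"hand":1}]';python3 plan.py 524 325.5 330 87.5
```

```text
time: 0.85
tool_pos: [361.0, -217.4, 479.6]
tcp_rot: [180.0, -0.0, 71.5]
ft_force: [1.5, -0.5, 0.4]
finger_gap: 85.3
time: 1.18
tool_pos: [380.0, -65.5, 479.5]
tcp_rot: [180.0, -0.1, 87.3]
ft_force: [0.1, -0.2, -1.0]
finger_gap: 85.4
t 1.18 grasp [380.  -65.4 324.5] rpy [179.99  -0.05  87.3 ] gap 85.4 F [ 0.1 -0.2 -1. ]
shift fr [ 2.649  0.837 -0.034] turn fr [ 0.    -0.001 -0.004]
```

```bash
python3 -m jog '[{"tx":1,"ty":0,"tz":0,"ax":0,"ay":0,"az":0,"hand":1},{"tx":1,"ty":0,"tz":0,"ax":0,"ay":0,"az":0,"hand":1},{"tx":1,"ty":0,"tz":0,"ax":0,"ay":0,"az":0,"hand":1},{"tx":1,"ty":0,"tz":0,"ax":0,"ay":0,"az":0,"hand":1}]';python3 plan.py 524 325.5 330 87.5
```

```text
time: 1.52
tool_pos: [387.2, 84.6, 479.5]
tcp_rot: [-180.0, -0.1, 87.2]
ft_force: [1.4, -0.9, 0.0]
finger_gap: 85.6
t 1.52 grasp [387.2  84.8 324.5] rpy [-179.99   -0.06   87.21] gap 85.6 F [ 1.4 -0.9  0. ]
shift fr [ 1.649  0.833 -0.035] turn fr [-0.    -0.001 -0.006]
```

```bash
python3 -m jog '[{"tx":0.85,"ty":0.6,"tz":0,"ax":0,"ay":0,"az":0,"hand":1},{"tx":0.85,"ty":0.6,"tz":0,"ax":0,"ay":0,"az":0,"hand":1},{"tx":0.85,"ty":0.6,"tz":0,"ax":0,"ay":0,"az":0,"hand":1},{"tx":0.85,"ty":0.6,"tz":0,"ax":0,"ay":0,"az":0,"hand":1}]';python3 -m jog '[{"tx":0.8,"ty":0.235,"tz":0,"ax":0,"ay":0,"az":0,"hand":1},{"tx":0.8,"ty":0.235,"tz":0,"ax":0,"ay":0,"az":0,"hand":1},{"tx":0.8,"ty":0.235,"tz":0,"ax":0,"ay":0,"az":0,"hand":1},{"tx":0.8,"ty":0.235,"tz":0,"ax":0,"ay":0,"az":0,"hand":1}]';python3 plan.py 524 325.5 228 87.5
```

```text
time: 1.85
tool_pos: [485.1, 207.0, 478.8]
tcp_rot: [-180.0, -0.0, 87.2]
ft_force: [0.7, -0.5, 0.1]
finger_gap: 85.5
time: 2.18
tool_pos: [526.3, 328.1, 474.9]
tcp_rot: [-179.7, 0.0, 87.3]
ft_force: [-0.3, -0.6, -0.5]
finger_gap: 85.5
t 2.18 grasp [525.4 328.  319.9] rpy [-179.67    0.04   87.34] gap 85.5 F [-0.3 -0.6 -0.5]
shift fr [-0.017 -0.011  0.613] turn fr [-0.007  0.001 -0.004]
```

```bash
python3 -m jog '[{"tx":0,"ty":0,"tz":0.3,"ax":0,"ay":0,"az":0,"hand":1},{"tx":0,"ty":0,"tz":0.3,"ax":0,"ay":0,"az":0,"hand":1},{"tx":0,"ty":0,"tz":0.3,"ax":0,"ay":0,"az":0,"hand":1}]';python3 plan.py 524 325.5 228 87.5; python3 -m jog '[{"tx":-0.01,"ty":-0.01,"tz":0.3,"ax":0,"ay":0,"az":0,"hand":1},{"tx":-0.01,"ty":-0.01,"tz":0.3,"ax":0,"ay":0,"az":0,"hand":1},{"tx":-0.01,"ty":-0.01,"tz":0.3,"ax":0,"ay":0,"az":0,"hand":1}]';python3 plan.py 524 325.5 228 87.5
```

```text
time: 2.43
tool_pos: [524.5, 322.0, 430.5]
tcp_rot: [-179.6, 0.2, 87.1]
ft_force: [-0.7, -1.6, 0.7]
finger_gap: 85.4
t 2.43 grasp [523.4 321.4 275.5] rpy [-179.58    0.24   87.12] gap 85.4 F [-0.7 -1.6  0.7]
shift fr [ 0.025 -0.003  0.317] turn fr [-0.009  0.005 -0.008]
time: 2.68
tool_pos: [523.3, 320.1, 388.7]
tcp_rot: [-179.8, 0.1, 87.1]
ft_force: [-0.0, -0.6, 1.2]
finger_gap: 85.4
t 2.68 grasp [522.7 319.8 233.7] rpy [-179.79    0.12   87.07] gap 85.4 F [-0.  -0.6  1.2]
shift fr [0.037 0.003 0.038] turn fr [-0.005  0.003 -0.01 ]
```

```bash
python3 -m jog '[{"tx":0.03,"ty":0,"tz":0.03,"ax":0,"ay":0,"az":0,"hand":1},{"tx":0.03,"ty":0,"tz":0.03,"ax":0,"ay":0,"az":0,"hand":1},{"tx":0.03,"ty":0,"tz":0.03,"ax":0,"ay":0,"az":0,"hand":1}]';python3 plan.py 524 325.5 228 87.5
```

```text
time: 2.93
tool_pos: [524.6, 325.8, 387.6]
tcp_rot: [179.8, -0.1, 87.1]
ft_force: [-0.1, 0.0, 0.3]
finger_gap: 85.2
t 2.93 grasp [525.  326.  232.6] rpy [179.85  -0.09  87.11] gap 85.2 F [-0.1  0.   0.3]
shift fr [-0.002 -0.004  0.031] turn fr [ 0.003 -0.002 -0.009]
```

```bash
python3 -m jog '[{"tx":0,"ty":0,"tz":0.03,"ax":0,"ay":0,"az":0,"hand":1},{"tx":0,"ty":0,"tz":0.03,"ax":0,"ay":0,"az":0,"hand":1},{"tx":0,"ty":0,"tz":0.03,"ax":0,"ay":0,"az":0,"hand":0.2},{"tx":0,"ty":0,"tz":0.03,"ax":0,"ay":0,"az":0,"hand":0.2},{"tx":0,"ty":0,"tz":0.03,"ax":0,"ay":0,"az":0,"hand":0.2}]' 60;python3 -m jog '[{"tx":0,"ty":0,"tz":0,"ax":0,"ay":0,"az":0,"hand":0.2},{"tx":0,"ty":0,"tz":0,"ax":0,"ay":0,"az":0,"hand":0.2},{"tx":0,"ty":0,"tz":0,"ax":0,"ay":0,"az":0,"hand":0.2},{"tx":0,"ty":0,"tz":0,"ax":0,"ay":0,"az":0,"hand":0.2},{"tx":0,"ty":0,"tz":0,"ax":0,"ay":0,"az":0,"hand":0.2}]' 60; python3 plan.py 524 325.5 228 87.5
```

```text
time: 3.35
tool_pos: [524.1, 325.4, 380.8]
tcp_rot: [180.0, 0.0, 87.1]
ft_force: [0.3, 0.6, 0.3]
finger_gap: 51.5
time: 3.77
tool_pos: [524.0, 325.4, 380.7]
tcp_rot: [-180.0, -0.0, 87.1]
ft_force: [-1.2, 0.6, 0.4]
finger_gap: 28.5
t 3.77 grasp [524.  325.4 225.7] rpy [-179.99   -0.     87.11] gap 28.5 F [-1.2  0.6  0.4]
shift fr [ 0.001 -0.    -0.015] turn fr [-0.    -0.    -0.009]
```

```bash
python3 -m jog '[{"tx":0,"ty":0,"tz":0,"ax":0,"ay":0,"az":0,"hand":0.2},{"tx":0,"ty":0,"tz":-0.1,"ax":0,"ay":0,"az":0,"hand":0.2},{"tx":0,"ty":0,"tz":-0.25,"ax":0,"ay":0,"az":0,"hand":0.2},{"tx":0,"ty":0,"tz":-0.4,"ax":0,"ay":0,"az":0,"hand":0.2}]';python3 -m jog '[{"tx":0,"ty":0,"tz":-0.2,"ax":0,"ay":0,"az":0,"hand":0.2},{"tx":0,"ty":0,"tz":-0.4,"ax":0,"ay":0,"az":0,"hand":0.2},{"tx":0,"ty":0,"tz":-0.4,"ax":0,"ay":0,"az":0,"hand":0.2}]'; python3 plan.py 612 8 180 92
```

```text
time: 4.1
tool_pos: [523.8, 325.1, 439.4]
tcp_rot: [-179.8, 0.1, 87.1]
ft_force: [-0.9, -0.1, -3.3]
finger_gap: 28.5
time: 4.35
tool_pos: [524.5, 325.5, 508.1]
tcp_rot: [179.5, -0.3, 87.1]
ft_force: [1.4, 0.9, -1.0]
finger_gap: 28.6
t 4.35 grasp [525.8 326.2 353.1] rpy [179.5   -0.28  87.11] gap 28.6 F [ 1.4  0.9 -1. ]
shift fr [-2.09  0.68  1.15] turn fr [ 0.011 -0.006 -0.109]
```

```bash
python3 -m jog '[{"tx":-0.9,"ty":0.3,"tz":0,"ax":0,"ay":0,"az":0,"hand":0.2},{"tx":-0.9,"ty":0.3,"tz":0,"ax":0,"ay":0,"az":0,"hand":0.2},{"tx":-0.9,"ty":0.3,"tz":0,"ax":0,"ay":0,"az":0,"hand":0.2},{"tx":-0.9,"ty":0.3,"tz":0,"ax":0,"ay":0,"az":0,"hand":0.2}]'; python3 -m jog '[{"tx":-0.9,"ty":0.3,"tz":0,"ax":0,"ay":0,"az":-0.1,"hand":0.2},{"tx":-0.9,"ty":0.3,"tz":0,"ax":0,"ay":0,"az":-0.1,"hand":0.2},{"tx":-0.9,"ty":0.3,"tz":0,"ax":0,"ay":0,"az":-0.1,"hand":0.2},{"tx":-0.9,"ty":0.3,"tz":0,"ax":0,"ay":0,"az":-0.1,"hand":0.2}]'; python3 -m jog '[{"tx":-0.26,"ty":0.1,"tz":0.2,"ax":0,"ay":0,"az":0,"hand":0.2},{"tx":-0.26,"ty":0.1,"tz":0.4,"ax":0,"ay":0,"az":0,"hand":0.2},{"tx":-0.26,"ty":0.1,"tz":0.6,"ax":0,"ay":0,"az":0,"hand":0.2},{"tx":-0.26,"ty":0.1,"tz":0.8,"ax":0,"ay":0,"az":0,"hand":0.2},{"tx":-0.26,"ty":0.1,"tz":0.8,"ax":0,"ay":0,"az":0,"hand":0.2}]'; python3 plan.py 612 8 110 92
```

```text
time: 4.68
tool_pos: [563.1, 184.1, 499.2]
tcp_rot: [-180.0, 0.2, 87.0]
ft_force: [-0.7, 0.6, -3.9]
finger_gap: 28.3
time: 5.02
tool_pos: [601.1, 46.4, 499.0]
tcp_rot: [-179.9, 0.1, 91.4]
ft_force: [0.1, 0.1, -3.1]
finger_gap: 28.7
time: 5.43
tool_pos: [614.1, 12.2, 370.9]
tcp_rot: [-179.2, -0.1, 91.6]
ft_force: [-2.0, 0.4, -5.4]
finger_gap: 28.6
t 5.43 grasp [611.9  12.3 215.9] rpy [-179.2    -0.07   91.56] gap 28.6 F [-2.   0.4 -5.4]
shift fr [-0.028 -0.005  0.706] turn fr [-0.018 -0.002 -0.01 ]
```

```bash
python3 -m jog '[{"tx":-0.02,"ty":0,"tz":0.2,"ax":0,"ay":0,"az":0,"hand":0.2},{"tx":-0.02,"ty":0,"tz":0.4,"ax":0,"ay":0,"az":0,"hand":0.2},{"tx":-0.02,"ty":0,"tz":0.55,"ax":0,"ay":0,"az":0,"hand":0.2},{"tx":-0.02,"ty":0,"tz":0.55,"ax":0,"ay":0,"az":0,"hand":0.2},{"tx":-0.02,"ty":0,"tz":0.55,"ax":0,"ay":0,"az":0,"hand":0.2}]'; python3 plan.py 612 8 109 92
python3 - <<'E'
from h import *
a=snapshot('scene')['pixels'][130:260,140:290,::-1];b=snapshot('top')['pixels'][130:260,250:400,::-1]
cv2.imwrite('pics/blk1.png',cv2.hconcat([cv2.resize(a,(400,346),interpolation=2),cv2.resize(b,(400,346),interpolation=2)]))
E
```

```text
time: 5.85
tool_pos: [616.1, 9.9, 297.8]
tcp_rot: [-179.8, -0.0, 91.6]
ft_force: [0.4, 0.7, -1.9]
finger_gap: 28.4
t 5.85 grasp [615.7   9.9 142.8] rpy [-179.84   -0.01   91.63] gap 28.4 F [ 0.4  0.7 -1.9]
shift fr [-0.012 -0.027  0.225] turn fr [-0.003 -0.    -0.008]
```

View pics/blk1.png

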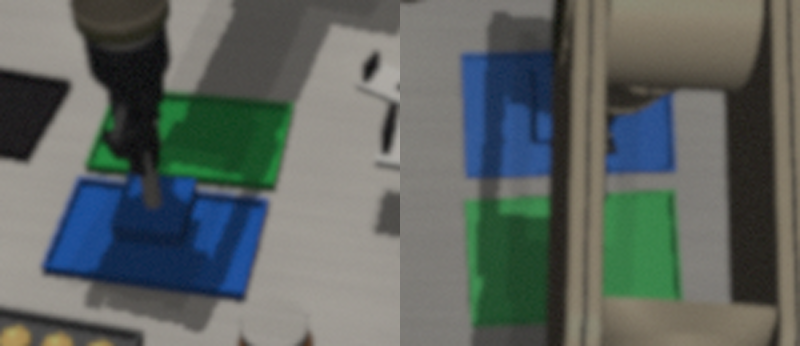

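The left half shows the block held level above the blue tray at (155,205). I'll lower it.

```bash
python3 -m jog '[{"tx":-0.01,"ty":-0.02,"tz":0.1,"ax":0,"ay":0,"az":0,"hand":0.2},{"tx":-0.01,"ty":-0.02,"tz":0.2,"ax":0,"ay":0,"az":0,"hand":0.2},{"tx":-0.01,"ty":-0.02,"tz":0.2,"ax":0,"ay":0,"az":0,"hand":0.2},{"tx":-0.01,"ty":-0.02,"tz":0.21,"ax":0,"ay":0,"az":0,"hand":0.2},{"tx":-0.01,"ty":-0.02,"tz":0.21,"ax":0,"ay":0,"az":0,"hand":0.2}]'; python3 plan.py 612 8 109 92
```

```text
time: 6.37
tool_pos: [614.4, 8.1, 268.8]
tcp_rot: [179.8, 0.0, 91.6]
ft_force: [-0.2, 0.1, -3.4]
finger_gap: 28.4
t 6.37 grasp [614.8   8.  113.8] rpy [179.84   0.02  91.62] gap 28.4 F [-0.2  0.1 -3.4]
shift fr [-0.    -0.016  0.032] turn fr [ 0.003  0.    -0.009]
```

```bash
python3 -m jog '[{"tx":0,"ty":0,"tz":0.015,"ax":0,"ay":0,"az":0,"hand":0.2},{"tx":0,"ty":0,"tz":0.02,"ax":0,"ay":0,"az":0,"hand":0.2},{"tx":0,"ty":0,"tz":0.025,"ax":0,"ay":0,"az":0,"hand":0.2},{"tx":0,"ty":0,"tz":0.025,"ax":0,"ay":0,"az":0,"hand":0.2},{"tx":0,"ty":0,"tz":0.025,"ax":0,"ay":0,"az":0,"hand":0.2}]'; python3 plan.py 612 8 109 92
```

```text
time: 6.78
tool_pos: [613.9, 8.1, 263.7]
tcp_rot: [179.9, -0.0, 91.6]
ft_force: [-0.8, 0.8, 1.5]
finger_gap: 28.4
t 6.78 grasp [614.    8.1 108.7] rpy [179.94  -0.    91.62] gap 28.4 F [-0.8  0.8  1.5]
shift fr [-0.    -0.012 -0.002] turn fr [ 0.001 -0.    -0.009]
```

```bash
python3 -m jog '[{"tx":0,"ty":0,"tz":0,"ax":0,"ay":0,"az":0,"hand":0.8},{"tx":0,"ty":0,"tz":0,"ax":0,"ay":0,"az":0,"hand":0.8},{"tx":0,"ty":0,"tz":0,"ax":0,"ay":0,"az":0,"hand":0.8},{"tx":0,"ty":0,"tz":0,"ax":0,"ay":0,"az":0,"hand":0.8},{"tx":0,"ty":0,"tz":0,"ax":0,"ay":0,"az":0,"hand":0.8}]'; python3 -m jog '[{"tx":0,"ty":0,"tz":-0.25,"ax":0,"ay":0,"az":0,"hand":0.8},{"tx":0,"ty":0,"tz":-0.5,"ax":0,"ay":0,"az":0,"hand":0.8},{"tx":0,"ty":0,"tz":-0.75,"ax":0,"ay":0,"az":0,"hand":0.8},{"tx":0,"ty":0,"tz":-1,"ax":0,"ay":0,"az":0,"hand":0.8}]'; python3 plan.py 569.3 325 250 87.5
```

```text
time: 7.2
tool_pos: [613.6, 8.0, 263.0]
tcp_rot: [180.0, 0.0, 91.6]
ft_force: [0.5, -0.1, -1.2]
finger_gap: 68.5
time: 7.53
tool_pos: [613.3, 8.0, 414.4]
tcp_rot: [-180.0, -0.0, 91.6]
ft_force: [0.5, 0.5, 0.6]
finger_gap: 68.4
t 7.53 grasp [613.2   8.  259.4] rpy [-179.97   -0.     91.61] gap 68.4 F [0.5 0.5 0.6]
shift fr [ 2.121 -0.234  0.063] turn fr [-0.001 -0.     0.091]
```

```bash
python3 -m jog '[{"tx":1,"ty":-0.1,"tz":0,"ax":0,"ay":0,"az":0.09,"hand":0.5},{"tx":1,"ty":-0.1,"tz":0,"ax":0,"ay":0,"az":0.09,"hand":0.5},{"tx":1,"ty":-0.1,"tz":0,"ax":0,"ay":0,"az":0.09,"hand":0.5},{"tx":1,"ty":-0.1,"tz":0,"ax":0,"ay":0,"az":0.09,"hand":0.5}]'; python3 plan.py 569.3 325 250 87.5; python3 -m jog '[{"tx":1,"ty":-0.2,"tz":0,"ax":0,"ay":0,"az":0,"hand":0.5},{"tx":1,"ty":-0.2,"tz":0,"ax":0,"ay":0,"az":0,"hand":0.5},{"tx":1,"ty":-0.2,"tz":0,"ax":0,"ay":0,"az":0,"hand":0.5},{"tx":1,"ty":-0.2,"tz":0,"ax":0,"ay":0,"az":0,"hand":0.5}]'; python3 plan.py 569.3 325 250 87.5;
```

```text
time: 7.87
tool_pos: [593.6, 160.8, 413.5]
tcp_rot: [180.0, -0.1, 87.6]
ft_force: [0.0, -1.7, -0.2]
finger_gap: 42.9
t 7.87 grasp [593.7 161.  258.5] rpy [179.97  -0.08  87.62] gap 42.9 F [ 0.  -1.7 -0.2]
shift fr [ 1.087 -0.207  0.058] turn fr [ 0.001 -0.002  0.003]
time: 8.2
tool_pos: [569.5, 312.1, 413.0]
tcp_rot: [-180.0, -0.1, 87.7]
ft_force: [0.9, -0.1, -0.2]
finger_gap: 42.4
t 8.20 grasp [569.5 312.3 258. ] rpy [-179.99   -0.06   87.66] gap 42.4 F [ 0.9 -0.1 -0.2]
shift fr [ 0.086 -0.005  0.053] turn fr [-0.    -0.001  0.004]
```

```bash
python3 -m jog '[{"tx":0.086,"ty":0,"tz":0.2,"ax":0,"ay":0,"az":0,"hand":0.5},{"tx":0.086,"ty":0,"tz":0.2,"ax":0,"ay":0,"az":0,"hand":0.5},{"tx":0.086,"ty":0,"tz":0.2,"ax":0,"ay":0,"az":0,"hand":0.5}]';python3 plan.py 569.3 325 178 87.5
python3 - <<'E'
from h import *
a=snapshot('scene')['pixels'][110:240,260:390,::-1];b=snapshot('top')['pixels'][130:260,130:260,::-1]
cv2.imwrite('pics/hop1.png',cv2.hconcat([cv2.resize(a,(400,400),interpolation=2),cv2.resize(b,(400,400),interpolation=2)]))
E
```

```text
time: 8.45
tool_pos: [570.4, 322.1, 380.5]
tcp_rot: [-179.8, 0.1, 87.7]
ft_force: [0.1, -0.4, 0.6]
finger_gap: 42.4
t 8.45 grasp [569.8 321.8 225.5] rpy [-179.77    0.14   87.66] gap 42.4 F [ 0.1 -0.4  0.6]
shift fr [ 0.02  -0.007  0.316] turn fr [-0.005  0.003  0.004]
```

View pics/hop1.png

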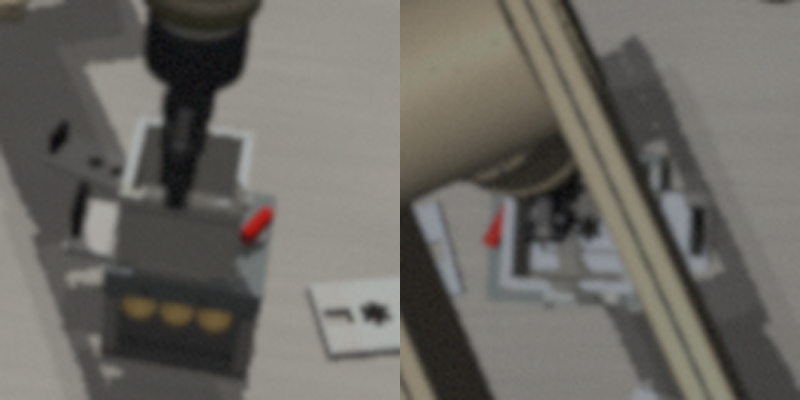

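The left half shows the fingers above the hopper's +x wall, with the wall at about (180,205). The hopper is undisturbed. I'll go down and pinch.

```bash
python3 -m jog '[{"tx":0.01,"ty":-0.005,"tz":0.15,"ax":0,"ay":0,"az":0,"hand":0.5},{"tx":0.01,"ty":-0.005,"tz":0.29,"ax":0,"ay":0,"az":0,"hand":0.5},{"tx":0.01,"ty":-0.005,"tz":0.29,"ax":0,"ay":0,"az":0,"hand":0.5},{"tx":0.01,"ty":-0.005,"tz":0.29,"ax":0,"ay":0,"az":0,"hand":0.5},{"tx":0.01,"ty":-0.005,"tz":0.29,"ax":0,"ay":0,"az":0,"hand":0.5}]';python3 plan.py 569.3 325 178 87.5
```

```text
time: 8.97
tool_pos: [571.4, 322.5, 341.6]
tcp_rot: [179.9, -0.1, 87.5]
ft_force: [-0.4, 0.9, 1.0]
finger_gap: 42.7
t 8.97 grasp [571.7 322.6 186.6] rpy [179.89  -0.06  87.49] gap 42.7 F [-0.4  0.9  1. ]
shift fr [ 0.016 -0.015  0.057] turn fr [ 0.003 -0.001 -0.   ]
```

```bash
python3 -m jog '[{"tx":0.01,"ty":-0.015,"tz":0.04,"ax":0,"ay":0,"az":0,"hand":0.5},{"tx":0.01,"ty":-0.015,"tz":0.04,"ax":0,"ay":0,"az":0,"hand":0.5},{"tx":0.01,"ty":-0.015,"tz":0.04,"ax":0,"ay":0,"az":0,"hand":0.5},{"tx":0.01,"ty":-0.015,"tz":0.04,"ax":0,"ay":0,"az":0,"hand":0.5}]';python3 plan.py 569.3 325 178 87.5;python3 -m jog '[{"tx":0,"ty":0,"tz":0,"ax":0,"ay":0,"az":0,"hand":0},{"tx":0,"ty":0,"tz":0,"ax":0,"ay":0,"az":0,"hand":0},{"tx":0,"ty":0,"tz":0,"ax":0,"ay":0,"az":0,"hand":0},{"tx":0,"ty":0,"tz":0,"ax":0,"ay":0,"az":0,"hand":0},{"tx":0,"ty":0,"tz":0,"ax":0,"ay":0,"az":0,"hand":0}]' 90;python3 plan.py 569.3 325 178 87.5
```

```text
time: 9.3
tool_pos: [568.5, 324.8, 334.0]
tcp_rot: [180.0, -0.0, 87.6]
ft_force: [-0.6, -0.2, 0.5]
finger_gap: 42.6
t 9.30 grasp [568.6 324.9 179. ] rpy [179.96  -0.02  87.57] gap 42.6 F [-0.6 -0.2  0.5]
shift fr [0.001 0.005 0.007] turn fr [ 0.001 -0.     0.002]
time: 9.72
tool_pos: [568.6, 324.8, 333.8]
tcp_rot: [180.0, -0.0, 87.6]
ft_force: [0.1, 0.5, 2.3]
finger_gap: 6.6
t 9.72 grasp [568.7 324.8 178.8] rpy [179.97  -0.02  87.56] gap 6.6 F [0.1 0.5 2.3]
shift fr [0.002 0.005 0.005] turn fr [ 0.001 -0.     0.001]
```

```bash
python3 -m jog '[{"tx":0,"ty":0,"tz":-0.05,"ax":0,"ay":0,"az":0,"hand":0},{"tx":0,"ty":0,"tz":-0.1,"ax":0,"ay":0,"az":0,"hand":0},{"tx":0,"ty":0,"tz":-0.2,"ax":0,"ay":0,"az":0,"hand":0},{"tx":0,"ty":0,"tz":-0.4,"ax":0,"ay":0,"az":0,"hand":0},{"tx":0,"ty":0,"tz":-0.6,"ax":0,"ay":0,"az":0,"hand":0}]' 120;python3 plan.py 507 -276 240 86.4
python3 - <<'E'
from h import *
a=snapshot('scene')['pixels'][90:240,240:390,::-1]
cv2.imwrite('pics/hop2.png',cv2.resize(a,(500,500),interpolation=2))
E
```

```text
time: 10.13
tool_pos: [568.0, 324.4, 422.9]
tcp_rot: [-179.8, 0.1, 87.6]
ft_force: [0.4, 0.7, -2.4]
finger_gap: 6.3
t 10.13 grasp [567.4 324.2 267.9] rpy [-179.8     0.11   87.56] gap 6.3 F [ 0.4  0.7 -2.4]
shift fr [-4.016 -0.235  0.194] turn fr [-0.004  0.002  0.026]
```

View pics/hop2.png

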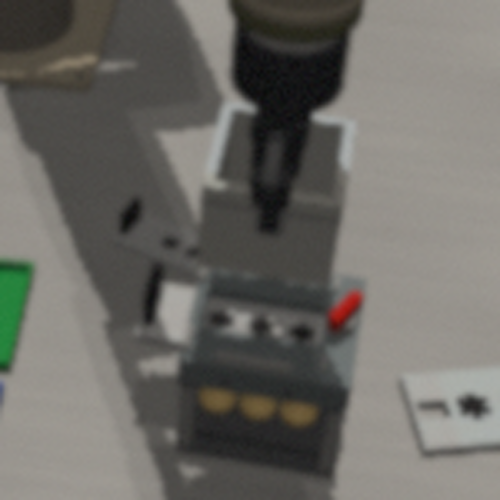

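The picture shows the hopper lifted level above the deck. The slide at (260,325) and the pin at (345,308) have stayed. I'll carry the hopper to the black tray.

```bash
python3 -m jog '[{"tx":-0.15,"ty":0,"tz":0,"ax":0,"ay":0,"az":0,"hand":0},{"tx":-0.4,"ty":-0.05,"tz":0,"ax":0,"ay":0,"az":0,"hand":0},{"tx":-0.65,"ty":-0.05,"tz":0,"ax":0,"ay":0,"az":0,"hand":0},{"tx":-0.9,"ty":-0.05,"tz":0,"ax":0,"ay":0,"az":0,"hand":0}]'; python3 -m jog '[{"tx":-0.25,"ty":0,"tz":0,"ax":0,"ay":0,"az":0,"hand":0},{"tx":-0.5,"ty":-0.05,"tz":0,"ax":0,"ay":0,"az":0,"hand":0},{"tx":-0.75,"ty":-0.05,"tz":0,"ax":0,"ay":0,"az":0,"hand":0},{"tx":-1,"ty":-0.05,"tz":0,"ax":0,"ay":0,"az":0,"hand":0}]'; python3 -m jog '[{"tx":-0.25,"ty":0,"tz":0,"ax":0,"ay":0,"az":0,"hand":0},{"tx":-0.5,"ty":-0.05,"tz":0,"ax":0,"ay":0,"az":0,"hand":0},{"tx":-0.75,"ty":-0.05,"tz":0,"ax":0,"ay":0,"az":0,"hand":0},{"tx":-1,"ty":-0.05,"tz":0,"ax":0,"ay":0,"az":0,"hand":0}]'; python3 plan.py 507 -276 240 86.4
```

```text
time: 10.52
tool_pos: [554.5, 189.2, 423.6]
tcp_rot: [180.0, 0.0, 87.6]
ft_force: [0.2, 0.4, -3.4]
finger_gap: 6.4
time: 10.85
tool_pos: [540.6, 39.1, 423.8]
tcp_rot: [180.0, -0.0, 87.6]
ft_force: [1.0, -0.5, -2.4]
finger_gap: 6.3
time: 11.18
tool_pos: [526.7, -110.6, 423.9]
tcp_rot: [180.0, 0.0, 87.6]
ft_force: [1.9, 0.0, -2.8]
finger_gap: 6.4
t 11.18 grasp [ 526.9 -110.6  268.9] rpy [179.95   0.01  87.56] gap 6.4 F [ 1.9  0.  -2.8]
shift fr [-1.107 -0.085  0.193] turn fr [0.001 0.    0.026]
```

```bash
python3 - <<'E'
from h import *
for n in('top','scene'):
    d=snapshot(n);P=cloud(d);X,Y,Z=P[...,0],P[...,1],P[...,2]
    V=hsv(d)[...,2]
    reg=(X>360)&(X<560)&(Y<-140)&(Y>-410)
    m=reg&(Z>10)&(Z<20);q=P[m]
    print(n,m.sum(),np.percentile(q[:,:2],[2,98],axis=0).round(1).tolist(),rect(q))
    m=big(reg&(Z<25)&(V<70)); q=P[m];print('  all dark',m.sum(),rect(q))
    b=np.argwhere(m);y0,x0=b.min(0)-6;y1,x1=b.max(0)+6
    cv2.imwrite(f'pics/bt_{n}.png',cv2.resize(d['pixels'][y0:y1,x0:x1,::-1],None,fx=5,fy=5,interpolation=0))
E
```

```text
top 185 [[389.1, -384.1], [498.9, -166.3]] ((444.2461242675781, -276.2239685058594), (220.0640869140625, 101.0555419921875), 85.31158447265625)
  all dark 964 ((440.7945556640625, -345.939208984375), (80.90385437011719, 107.14350128173828), 80.1543960571289)
scene 391 [[392.5, -385.3], [531.0, -167.4]] ((461.7642822265625, -275.175048828125), (221.35108947753906, 136.65013122558594), 86.34451293945312)
  all dark 1938 ((462.3410339355469, -275.10931396484375), (220.93301391601562, 135.1318359375), 86.5504379272461)
```

```bash
python3 -m jog '[{"tx":-0.25,"ty":-0.02,"tz":0.05,"ax":0,"ay":0,"az":0.02,"hand":0},{"tx":-0.5,"ty":-0.05,"tz":0.1,"ax":0,"ay":0,"az":0.02,"hand":0},{"tx":-0.75,"ty":-0.08,"tz":0.2,"ax":0,"ay":0,"az":0.025,"hand":0},{"tx":-0.95,"ty":-0.08,"tz":0.35,"ax":0,"ay":0,"az":0.025,"hand":0},{"tx":-1,"ty":-0.08,"tz":0.5,"ax":0,"ay":0,"az":0.025,"hand":0}]'; python3 plan.py 506.3 -278 110 86.4; python3 -m jog '[{"tx":-0.09,"ty":-0.01,"tz":0.1,"ax":0,"ay":0,"az":0,"hand":0},{"tx":-0.1,"ty":-0.01,"tz":0.2,"ax":0,"ay":0,"az":0,"hand":0},{"tx":-0.1,"ty":-0.01,"tz":0.3,"ax":0,"ay":0,"az":0,"hand":0},{"tx":-0.1,"ty":-0.01,"tz":0.4,"ax":0,"ay":0,"az":0,"hand":0},{"tx":-0.1,"ty":-0.01,"tz":0.4,"ax":0,"ay":0,"az":0,"hand":0}]'; python3 plan.py 506.3 -278 70 86.4
```

```text
time: 11.7
tool_pos: [508.6, -262.1, 348.9]
tcp_rot: [179.9, 0.2, 86.3]
ft_force: [0.5, 0.1, -3.8]
finger_gap: 6.1
t 11.70 grasp [ 508.9 -262.6  193.9] rpy [179.87   0.17  86.27] gap 6.1 F [ 0.5  0.1 -3.8]
shift fr [-0.105 -0.01   0.56 ] turn fr [ 0.003  0.004 -0.003]
time: 12.12
tool_pos: [505.6, -272.0, 284.8]
tcp_rot: [-179.7, -0.2, 86.4]
ft_force: [-1.4, 0.2, -4.3]
finger_gap: 6.2
t 12.12 grasp [ 504.9 -271.5  129.8] rpy [-179.72   -0.18   86.43] gap 6.2 F [-1.4  0.2 -4.3]
shift fr [-0.041  0.009  0.398] turn fr [-0.006 -0.004  0.001]
```

```bash
python3 -m jog '[{"tx":-0.02,"ty":0.01,"tz":0.1,"ax":0,"ay":0,"az":0,"hand":0},{"tx":-0.02,"ty":0.01,"tz":0.2,"ax":0,"ay":0,"az":0,"hand":0},{"tx":-0.02,"ty":0.01,"tz":0.25,"ax":0,"ay":0,"az":0,"hand":0},{"tx":-0.02,"ty":0.01,"tz":0.25,"ax":0,"ay":0,"az":0,"hand":0},{"tx":-0.02,"ty":0.01,"tz":0.25,"ax":0,"ay":0,"az":0,"hand":0}]'; python3 plan.py 506.3 -278 70 86.4
python3 - <<'E'
from h import *
a=snapshot('scene')['pixels'][80:230,60:210,::-1];b=snapshot('top')['pixels'][160:290,360:490,::-1]
cv2.imwrite('pics/hop3.png',cv2.hconcat([cv2.resize(a,(400,400),interpolation=2),cv2.resize(b,(400,400),interpolation=2)]))
E
```

```text
time: 12.53
tool_pos: [508.1, -275.9, 251.3]
tcp_rot: [-180.0, -0.0, 86.5]
ft_force: [0.2, 0.3, -2.8]
finger_gap: 6.1
t 12.53 grasp [ 508.  -275.9   96.3] rpy [-179.98   -0.02   86.45] gap 6.1 F [ 0.2  0.3 -2.8]
shift fr [-0.015 -0.011  0.175] turn fr [-0.001 -0.001  0.001]
```

View pics/hop3.png

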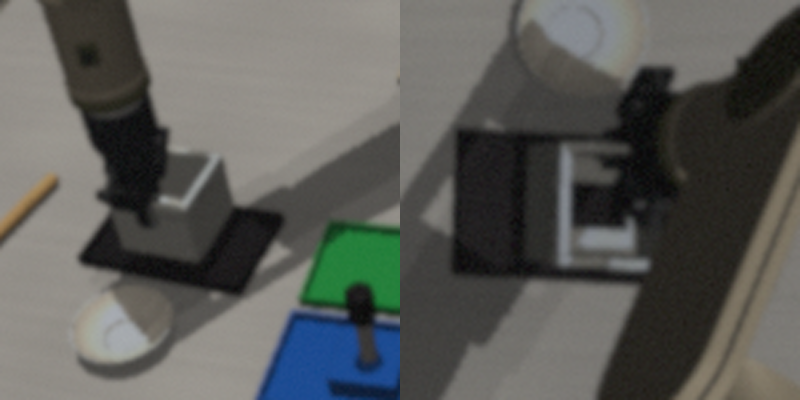

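In the left half the hopper hangs level inside the black tray's outline, at about (165,210). In the right half its near edge, at about x=412, clears the tray's inner wall at about 400. I'll set it down.

```bash
python3 -m jog '[{"tx":-0.01,"ty":-0.01,"tz":0.06,"ax":0,"ay":0,"az":0,"hand":0},{"tx":-0.01,"ty":-0.01,"tz":0.12,"ax":0,"ay":0,"az":0,"hand":0},{"tx":-0.01,"ty":-0.01,"tz":0.14,"ax":0,"ay":0,"az":0,"hand":0},{"tx":-0.01,"ty":-0.01,"tz":0.15,"ax":0,"ay":0,"az":0,"hand":0},{"tx":-0.01,"ty":-0.01,"tz":0.15,"ax":0,"ay":0,"az":0,"hand":0}]'; python3 plan.py 506.3 -278 70 86.4;python3 -m jog '[{"tx":0,"ty":0,"tz":0.01,"ax":0,"ay":0,"az":0,"hand":0},{"tx":0,"ty":0,"tz":0.015,"ax":0,"ay":0,"az":0,"hand":0},{"tx":0,"ty":0,"tz":0.02,"ax":0,"ay":0,"az":0,"hand":0},{"tx":0,"ty":0,"tz":0.02,"ax":0,"ay":0,"az":0,"hand":0}]'; python3 plan.py 506.3 -278 70 86.4
```

```text
time: 13.05
tool_pos: [506.0, -277.5, 227.5]
tcp_rot: [-179.9, -0.0, 86.4]
ft_force: [-0.2, -0.1, -2.6]
finger_gap: 6.5
t 13.05 grasp [ 505.8 -277.3   72.5] rpy [-179.92   -0.05   86.43] gap 6.5 F [-0.2 -0.1 -2.6]
shift fr [-0.003  0.002  0.016] turn fr [-0.002 -0.001  0.001]
time: 13.38
tool_pos: [506.4, -277.7, 225.5]
tcp_rot: [180.0, 0.0, 86.4]
ft_force: [0.3, -0.1, -2.6]
finger_gap: 6.6
t 13.38 grasp [ 506.4 -277.7   70.5] rpy [179.99   0.01  86.43] gap 6.6 F [ 0.3 -0.1 -2.6]
shift fr [-0.002 -0.001  0.003] turn fr [0.    0.    0.001]
```

```bash
python3 -m jog '[{"tx":0,"ty":0,"tz":0.007,"ax":0,"ay":0,"az":0,"hand":0},{"tx":0,"ty":0,"tz":0.014,"ax":0,"ay":0,"az":0,"hand":0},{"tx":0,"ty":0,"tz":0.014,"ax":0,"ay":0,"az":0,"hand":0}]'; python3 plan.py 506.3 -278 70 86.4
```

```text
time: 13.63
tool_pos: [506.7, -277.8, 224.8]
tcp_rot: [180.0, 0.0, 86.4]
ft_force: [-3.3, 3.0, 7.1]
finger_gap: 6.3
t 13.63 grasp [ 506.8 -277.8   69.8] rpy [179.96   0.02  86.44] gap 6.3 F [-3.3  3.   7.1]
shift fr [-0.002 -0.003 -0.001] turn fr [0.001 0.001 0.001]
```

Contact came at the expected height. I'll open the fingers a little and rise.

```bash
python3 -m jog '[{"tx":0,"ty":0,"tz":0,"ax":0,"ay":0,"az":0,"hand":0.45},{"tx":0,"ty":0,"tz":0,"ax":0,"ay":0,"az":0,"hand":0.45},{"tx":0,"ty":0,"tz":0,"ax":0,"ay":0,"az":0,"hand":0.45},{"tx":0,"ty":0,"tz":0,"ax":0,"ay":0,"az":0,"hand":0.45}]'; python3 -m jog '[{"tx":0,"ty":0,"tz":-0.2,"ax":0,"ay":0,"az":0,"hand":0.45},{"tx":0,"ty":0,"tz":-0.45,"ax":0,"ay":0,"az":0,"hand":0.45},{"tx":0,"ty":0,"tz":-0.7,"ax":0,"ay":0,"az":0,"hand":0.45},{"tx":0,"ty":0,"tz":-1,"ax":0,"ay":0,"az":0,"hand":0.45},{"tx":0,"ty":0,"tz":-1,"ax":0,"ay":0,"az":0,"hand":0.45}]';python3 plan.py 526 391 260 146
```

```text
time: 13.97
tool_pos: [506.4, -277.7, 223.4]
tcp_rot: [180.0, 0.0, 86.4]
ft_force: [0.4, -0.0, -0.0]
finger_gap: 38.2
time: 14.38
tool_pos: [508.0, -278.7, 383.1]
tcp_rot: [179.3, 0.4, 86.4]
ft_force: [0.7, -1.0, 2.3]
finger_gap: 38.6
t 14.38 grasp [ 509.7 -279.9  228.1] rpy [179.34   0.38  86.43] gap 38.6 F [ 0.7 -1.   2.3]
shift fr [ 4.462 -0.155 -0.244] turn fr [ 0.009  0.015 -1.324]
```

```bash
python3 -m jog '[{"tx":1,"ty":0,"tz":-0.2,"ax":0,"ay":0,"az":0,"hand":0.45},{"tx":1,"ty":0,"tz":-0.2,"ax":0,"ay":0,"az":0,"hand":0.45},{"tx":1,"ty":0,"tz":-0.2,"ax":0,"ay":0,"az":0,"hand":0.45},{"tx":1,"ty":0,"tz":-0.2,"ax":0,"ay":0,"az":0,"hand":0.45}]'; python3 -m jog '[{"tx":1,"ty":0,"tz":0,"ax":0,"ay":0,"az":0,"hand":0.45},{"tx":1,"ty":0,"tz":0,"ax":0,"ay":0,"az":0,"hand":0.45},{"tx":1,"ty":0,"tz":0,"ax":0,"ay":0,"az":0,"hand":0.45},{"tx":1,"ty":0,"tz":0,"ax":0,"ay":0,"az":0,"hand":0.45}]'; python3 -m jog '[{"tx":1,"ty":0,"tz":0,"ax":0,"ay":0,"az":-0.65,"hand":0.45},{"tx":1,"ty":0,"tz":0,"ax":0,"ay":0,"az":-0.65,"hand":0.45},{"tx":1,"ty":0,"tz":0,"ax":0,"ay":0,"az":-0.65,"hand":0.45},{"tx":1,"ty":0,"tz":0,"ax":0,"ay":0,"az":-0.65,"hand":0.45},{"tx":1,"ty":0,"tz":0,"ax":0,"ay":0,"az":-0.65,"hand":0.45}]';python3 plan.py 526 391 260 146
python3 - <<'E'
from h import *
np.set_printoptions(precision=1,suppress=True)
for n in('scene','top'):
    d=snapshot(n);P=cloud(d);H=hsv(d);h,s,v=[H[...,i].astype(int) for i in range(3)];X,Y,Z=[P[...,i] for i in range(3)]
    m=((h<8)|(h>172))&(s>130)&(X>470)&(X<580)&(Y>340)&(Y<440)
    b=np.argwhere(m)
    if len(b)<8: print(n,'no red');continue
    m=big(m);c=cv2.findContours(m.astype(np.uint8),0,2)[0];c=max(c,key=len).reshape(-1,2)
    top=m&(Z>137)
    print(n,m.sum(),'cloud',P[m].mean(0),rect(P[m]),'top',top.sum(),P[top].mean(0), rect(P[top]),'plane141',rect(onplane(d,c,141)),'z',np.percentile(P[m][:,2],[5,95]))
    cc=b.mean(0).astype(int);cv2.imwrite(f'pics/pin_{n}.png',cv2.resize(d['pixels'][cc[0]-40:cc[0]+40,cc[1]-40:cc[1]+40,::-1],(400,400),interpolation=2))
a=[cv2.imread(f'pics/pin_{n}.png') for n in('scene','top')]
cv2.imwrite('pics/pin1.png',cv2.hconcat([x for x in a if x is not None]))
E
```

```text
time: 14.72
tool_pos: [515.7, -125.3, 404.2]
tcp_rot: [179.9, -0.0, 86.5]
ft_force: [0.0, -0.1, 0.1]
finger_gap: 38.6
time: 15.05
tool_pos: [524.7, 25.2, 403.4]
tcp_rot: [180.0, -0.1, 86.5]
ft_force: [-0.2, 0.4, -0.5]
finger_gap: 38.7
time: 15.47
tool_pos: [533.9, 176.2, 403.1]
tcp_rot: [179.9, -0.1, 116.4]
ft_force: [0.5, 0.2, -0.0]
finger_gap: 38.2
t 15.47 grasp [533.9 176.5 248.1] rpy [179.95  -0.1  116.4 ] gap 38.2 F [ 0.5  0.2 -0. ]
shift fr [ 1.307  0.59  -0.077] turn fr [ 0.002 -0.002 -0.658]
scene 49 cloud [531.8 389.6 141.5] ((530.1355590820312, 389.63232421875), (9.655595779418945, 32.9337272644043), 58.12132263183594) top 42 [530.6 390.  142.6] ((530.1355590820312, 389.63232421875), (9.655595779418945, 32.9337272644043), 58.12132263183594) plane141 ((530.9090576171875, 389.5091857910156), (11.696714401245117, 43.20960998535156), 64.61255645751953) z [134.9 145.7]
top 63 cloud [525.2 389.9 139.9] ((525.5051879882812, 390.29498291015625), (9.781192779541016, 36.6041259765625), 60.82933044433594) top 57 [525.5 390.1 140.4] ((525.6832275390625, 390.5135192871094), (9.722855567932129, 36.62077331542969), 59.58067321777344) plane141 ((525.001953125, 389.4582824707031), (9.777854919433594, 36.50288772583008), 63.9046745300293) z [135.4 144.1]
```

View pics/pin1.png

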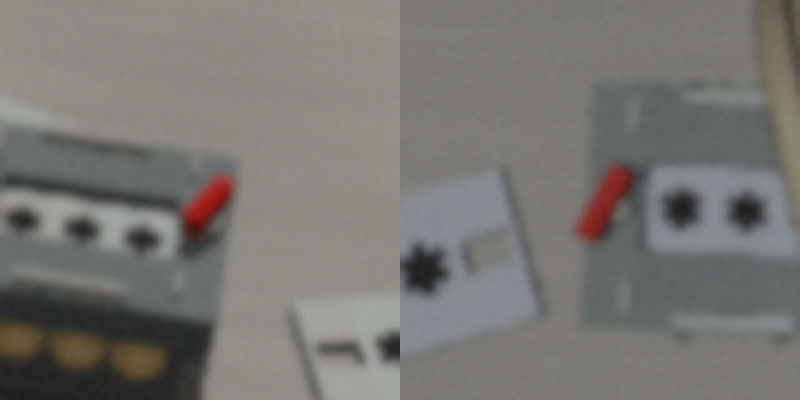

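The red T-bar shows in both halves, at (210,205) and at (605,203), alone on the deck. Its centre is about (526,390) with a top height of 141, as expected. The bar lies at -30°, so I'll use yaw 150.

```bash
python3 -m jog '[{"tx":0.9,"ty":0.5,"tz":0,"ax":0,"ay":0,"az":-0.72,"hand":0.45},{"tx":0.9,"ty":0.5,"tz":0,"ax":0,"ay":0,"az":-0.72,"hand":0.45},{"tx":0.9,"ty":0.5,"tz":0,"ax":0,"ay":0,"az":-0.72,"hand":0.45},{"tx":0.9,"ty":0.5,"tz":0,"ax":0,"ay":0,"az":-0.72,"hand":0.45},{"tx":0.9,"ty":0.5,"tz":0,"ax":0,"ay":0,"az":-0.72,"hand":0.45}]';python3 plan.py 526 390 200 150
```

```text
time: 15.98
tool_pos: [543.2, 329.1, 402.8]
tcp_rot: [179.9, -0.1, 148.5]
ft_force: [0.6, -0.0, -0.5]
finger_gap: 38.3
t 15.98 grasp [543.1 329.4 247.8] rpy [179.93  -0.07 148.51] gap 38.3 F [ 0.6 -0.  -0.5]
shift fr [0.309 0.286 0.319] turn fr [ 0.002 -0.001 -0.033]
```

```bash
python3 -m jog '[{"tx":0.3,"ty":0.285,"tz":0,"ax":0,"ay":0,"az":-0.03,"hand":0.45},{"tx":0.3,"ty":0.285,"tz":0,"ax":0,"ay":0,"az":-0.03,"hand":0.45},{"tx":0.3,"ty":0.285,"tz":0.15,"ax":0,"ay":0,"az":-0.03,"hand":0.45},{"tx":0.3,"ty":0.285,"tz":0.32,"ax":0,"ay":0,"az":-0.03,"hand":0.45},{"tx":0.3,"ty":0.285,"tz":0.32,"ax":0,"ay":0,"az":-0.03,"hand":0.45}]';python3 plan.py 526 390 145 150
```

```text
time: 16.4
tool_pos: [527.1, 384.0, 349.2]
tcp_rot: [-179.6, -0.2, 149.3]
ft_force: [-1.5, -0.7, -2.6]
finger_gap: 38.6
t 16.40 grasp [526.  383.2 194.2] rpy [-179.56   -0.2   149.28] gap 38.6 F [-1.5 -0.7 -2.6]
shift fr [0.025 0.033 0.328] turn fr [-0.01  -0.005 -0.016]
```

```bash
python3 -m jog '[{"tx":0,"ty":0,"tz":0.1,"ax":0,"ay":0,"az":0,"hand":0.45},{"tx":0,"ty":0,"tz":0.2,"ax":0,"ay":0,"az":0,"hand":0.45},{"tx":0,"ty":0,"tz":0.2,"ax":0,"ay":0,"az":0,"hand":0.45},{"tx":0,"ty":0,"tz":0.2,"ax":0,"ay":0,"az":0,"hand":0.45}]';python3 plan.py 526 390 145 150
```

```text
time: 16.73
tool_pos: [528.2, 384.5, 325.3]
tcp_rot: [-179.9, -0.0, 149.3]
ft_force: [0.4, -0.1, 0.9]
finger_gap: 38.2
t 16.73 grasp [527.9 384.3 170.3] rpy [-179.9    -0.04  149.3 ] gap 38.2 F [ 0.4 -0.1  0.9]
shift fr [0.031 0.024 0.168] turn fr [-0.002 -0.001 -0.016]
```

```bash
python3 -m jog '[{"tx":0.03,"ty":0.025,"tz":0.06,"ax":0,"ay":0,"az":-0.016,"hand":0.45},{"tx":0.03,"ty":0.025,"tz":0.12,"ax":0,"ay":0,"az":-0.016,"hand":0.45},{"tx":0.03,"ty":0.025,"tz":0.16,"ax":0,"ay":0,"az":-0.016,"hand":0.45},{"tx":0.03,"ty":0.025,"tz":0.16,"ax":0,"ay":0,"az":-0.016,"hand":0.45},{"tx":0.03,"ty":0.025,"tz":0.16,"ax":0,"ay":0,"az":-0.016,"hand":0.45}]';python3 plan.py 526 390 145 150
```

```text
time: 17.15
tool_pos: [525.6, 391.1, 300.6]
tcp_rot: [-179.9, -0.0, 150.2]
ft_force: [-0.6, -0.0, 1.0]
finger_gap: 38.5
t 17.15 grasp [525.4 391.  145.6] rpy [-179.92   -0.04  150.16] gap 38.5 F [-0.6 -0.   1. ]
shift fr [-0.006 -0.005  0.004] turn fr [-0.002 -0.001  0.003]
```

```bash
python3 -m jog '[{"tx":0,"ty":0,"tz":0,"ax":0,"ay":0,"az":0,"hand":0},{"tx":0,"ty":0,"tz":0,"ax":0,"ay":0,"az":0,"hand":0},{"tx":0,"ty":0,"tz":0,"ax":0,"ay":0,"az":0,"hand":0},{"tx":0,"ty":0,"tz":0,"ax":0,"ay":0,"az":0,"hand":0},{"tx":0,"ty":0,"tz":0,"ax":0,"ay":0,"az":0,"hand":0}]' 50;python3 plan.py 526 390 145 150
```

```text
time: 17.57
tool_pos: [526.0, 391.3, 302.0]
tcp_rot: [180.0, 0.0, 150.1]
ft_force: [-0.4, -0.7, 2.3]
finger_gap: 10.3
t 17.57 grasp [526.2 391.4 147. ] rpy [179.95   0.02 150.15] gap 10.3 F [-0.4 -0.7  2.3]
shift fr [-0.004 -0.008  0.013] turn fr [0.001 0.001 0.003]
```

```bash
python3 -m jog '[{"tx":0,"ty":0,"tz":-0.05,"ax":0,"ay":0,"az":0,"hand":0},{"tx":0,"ty":0,"tz":-0.12,"ax":0,"ay":0,"az":0,"hand":0},{"tx":0,"ty":0,"tz":-0.2,"ax":0,"ay":0,"az":0,"hand":0},{"tx":0,"ty":0,"tz":-0.4,"ax":0,"ay":0,"az":0,"hand":0},{"tx":0,"ty":0,"tz":-0.6,"ax":0,"ay":0,"az":0,"hand":0}]' 70;python3 plan.py 616 -281 200 150
python3 - <<'E'
from h import *
a=snapshot('scene')['pixels'][90:220,280:410,::-1]
cv2.imwrite('pics/pin2.png',cv2.resize(a,(500,500),interpolation=2))
E
```

```text
time: 17.98
tool_pos: [525.5, 391.0, 392.0]
tcp_rot: [-179.9, -0.1, 150.2]
ft_force: [0.8, -0.3, -0.8]
finger_gap: 9.5
t 17.98 grasp [525.1 390.8 237. ] rpy [-179.88   -0.06  150.15] gap 9.5 F [ 0.8 -0.3 -0.8]
shift fr [-2.753 -3.585  0.251] turn fr [-0.003 -0.001  0.003]
```

View pics/pin2.png

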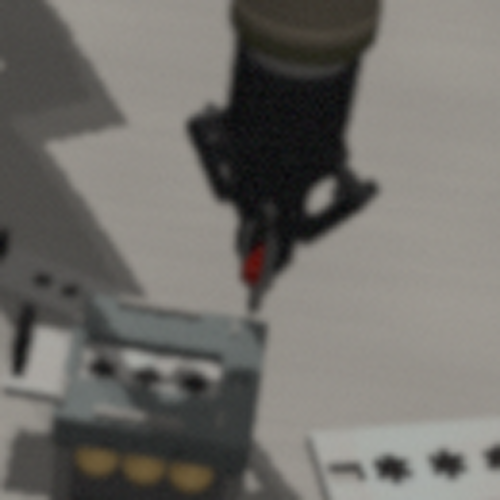

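The pin is held upright at (255,268) and clear of its hole. I'll carry it to the dish.

```bash
for i in 1; do :; done; python3 -m jog '[{"tx":-0.75,"ty":-0.95,"tz":0,"ax":0,"ay":0,"az":0.6,"hand":0},{"tx":-0.75,"ty":-0.95,"tz":0,"ax":0,"ay":0,"az":0.6,"hand":0},{"tx":-0.75,"ty":-0.95,"tz":0,"ax":0,"ay":0,"az":0.6,"hand":0},{"tx":-0.75,"ty":-0.95,"tz":0,"ax":0,"ay":0,"az":0.6,"hand":0},{"tx":-0.75,"ty":-0.95,"tz":0,"ax":0,"ay":0,"az":0.6,"hand":0}]'; python3 plan.py 616 -281 200 90
```

```text
time: 18.45
tool_pos: [553.3, 207.2, 393.0]
tcp_rot: [179.9, 0.1, 122.6]
ft_force: [0.7, 0.5, -0.2]
finger_gap: 10.0
t 18.45 grasp [553.6 207.  238. ] rpy [179.94   0.14 122.65] gap 10.0 F [ 0.7  0.5 -0.2]
shift fr [-2.965 -1.404  0.259] turn fr [0.002 0.003 0.725]
```

```bash
python3 -m jog '[{"tx":-1,"ty":-0.5,"tz":0,"ax":0,"ay":0,"az":0.6,"hand":0},{"tx":-1,"ty":-0.5,"tz":0,"ax":0,"ay":0,"az":0.6,"hand":0},{"tx":-1,"ty":-0.5,"tz":0,"ax":0,"ay":0,"az":0.6,"hand":0},{"tx":-1,"ty":-0.5,"tz":0,"ax":0,"ay":0,"az":0.6,"hand":0},{"tx":-1,"ty":-0.5,"tz":0,"ax":0,"ay":0,"az":0.6,"hand":0}]'; python3 plan.py 616 -281 200 90;  python3 -m jog '[{"tx":-1,"ty":0.1,"tz":0,"ax":0,"ay":0,"az":0,"hand":0},{"tx":-1,"ty":0.1,"tz":0,"ax":0,"ay":0,"az":0,"hand":0},{"tx":-1,"ty":0.1,"tz":0,"ax":0,"ay":0,"az":0,"hand":0},{"tx":-1,"ty":0.1,"tz":0,"ax":0,"ay":0,"az":0,"hand":0}]'; python3 plan.py 616 -281 200 90
```

```text
time: 18.87
tool_pos: [572.4, 38.8, 392.8]
tcp_rot: [179.9, 0.2, 95.6]
ft_force: [0.1, 0.2, -0.6]
finger_gap: 10.1
t 18.87 grasp [572.8  38.4 237.8] rpy [179.89   0.19  95.56] gap 10.1 F [ 0.1  0.2 -0.6]
shift fr [-2.149  0.082  0.259] turn fr [0.003 0.004 0.124]
time: 19.2
tool_pos: [603.2, -105.6, 392.7]
tcp_rot: [179.9, 0.1, 96.2]
ft_force: [0.9, -0.3, -0.5]
finger_gap: 9.8
t 19.20 grasp [ 603.5 -105.9  237.7] rpy [179.9    0.1   96.17] gap 9.8 F [ 0.9 -0.3 -0.5]
shift fr [-1.171 -0.041  0.253] turn fr [0.002 0.002 0.137]
```

```bash
python3 -m jog '[{"tx":-1,"ty":-0.03,"tz":0,"ax":0,"ay":0,"az":0,"hand":0},{"tx":-1,"ty":-0.03,"tz":0,"ax":0,"ay":0,"az":0,"hand":0},{"tx":-1,"ty":-0.03,"tz":0.1,"ax":0,"ay":0,"az":0,"hand":0},{"tx":-1,"ty":-0.03,"tz":0.3,"ax":0,"ay":0,"az":0,"hand":0},{"tx":-1,"ty":-0.03,"tz":0.5,"ax":0,"ay":0,"az":0,"hand":0}]'; python3 plan.py 616 -281 72;python3 -m jog '[{"tx":-0.17,"ty":0,"tz":0.1,"ax":0,"ay":0,"az":0,"hand":0},{"tx":-0.17,"ty":0,"tz":0.3,"ax":0,"ay":0,"az":0,"hand":0},{"tx":-0.17,"ty":0,"tz":0.4,"ax":0,"ay":0,"az":0,"hand":0},{"tx":-0.17,"ty":0,"tz":0.4,"ax":0,"ay":0,"az":0,"hand":0}]';  python3 plan.py 616 -281 72
python3 - <<'E'
from h import *
a=snapshot('scene')['pixels'][110:250,40:180,::-1];b=snapshot('top')['pixels'][110:250,350:490,::-1]
cv2.imwrite('pics/pin3.png',cv2.hconcat([cv2.resize(a,(400,400),interpolation=2),cv2.resize(b,(400,400),interpolation=2)]))
E
```

```text
time: 19.62
tool_pos: [615.1, -257.5, 319.0]
tcp_rot: [179.7, 0.3, 96.0]
ft_force: [0.6, -0.1, -1.2]
finger_gap: 10.0
t 19.62 grasp [ 616.  -258.2  164. ] rpy [179.68   0.32  96.  ] gap 10.0 F [ 0.6 -0.1 -1.2]
shift fr [-0.153 -0.014  0.614] turn fr [0.007 0.007 0.   ]
time: 19.95
tool_pos: [615.7, -276.3, 251.7]
tcp_rot: [-179.7, -0.3, 96.2]
ft_force: [-0.2, 0.1, -1.6]
finger_gap: 10.2
t 19.95 grasp [ 614.7 -275.7   96.7] rpy [-179.65   -0.27   96.19] gap 10.2 F [-0.2  0.1 -1.6]
shift fr [-0.032 -0.001  0.164] turn fr [-0.008 -0.006  0.   ]
```

View pics/pin3.png

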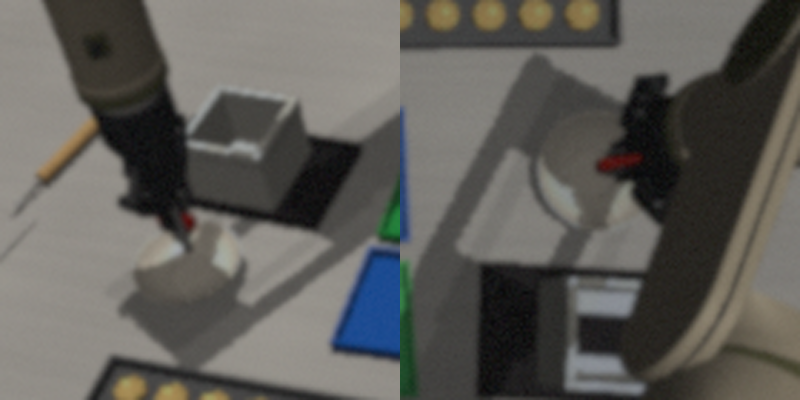

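The pin is over the middle of the dish at (190,245), and the hopper sits in the black tray behind it. I'll lower the pin and release.

```bash
python3 -m jog '[{"tx":-0.02,"ty":0,"tz":0.06,"ax":0,"ay":0,"az":0,"hand":0},{"tx":-0.02,"ty":0,"tz":0.12,"ax":0,"ay":0,"az":0,"hand":0},{"tx":-0.02,"ty":0,"tz":0.14,"ax":0,"ay":0,"az":0,"hand":0},{"tx":-0.02,"ty":0,"tz":0.14,"ax":0,"ay":0,"az":0,"hand":0},{"tx":-0.02,"ty":0,"tz":0.14,"ax":0,"ay":0,"az":0,"hand":0}]'; python3 plan.py 616 -281 70; python3 -m jog '[{"tx":0,"ty":0,"tz":0.01,"ax":0,"ay":0,"az":0,"hand":0},{"tx":0,"ty":0,"tz":0.02,"ax":0,"ay":0,"az":0,"hand":0},{"tx":0,"ty":0,"tz":0.02,"ax":0,"ay":0,"az":0,"hand":0}]'; python3 plan.py 616 -281 66
```

```text
time: 20.47
tool_pos: [617.4, -280.2, 235.3]
tcp_rot: [-180.0, -0.0, 96.2]
ft_force: [-0.2, -0.1, -1.2]
finger_gap: 9.6
t 20.47 grasp [ 617.3 -280.2   80.3] rpy [-179.98   -0.01   96.17] gap 9.6 F [-0.2 -0.1 -1.2]
shift fr [-0.004 -0.01   0.069] turn fr [-0. -0.  0.]
time: 20.72
tool_pos: [617.4, -280.4, 232.3]
tcp_rot: [180.0, 0.0, 96.2]
ft_force: [-0.2, -0.3, -1.4]
finger_gap: 10.2
t 20.72 grasp [ 617.4 -280.4   77.3] rpy [180.     0.    96.16] gap 10.2 F [-0.2 -0.3 -1.4]
shift fr [-0.003 -0.01   0.075] turn fr [0. 0. 0.]
```

```bash
python3 -m jog '[{"tx":0,"ty":0,"tz":0.02,"ax":0,"ay":0,"az":0,"hand":0},{"tx":0,"ty":0,"tz":0.045,"ax":0,"ay":0,"az":0,"hand":0},{"tx":0,"ty":0,"tz":0.045,"ax":0,"ay":0,"az":0,"hand":0},{"tx":0,"ty":0,"tz":0.045,"ax":0,"ay":0,"az":0,"hand":0}]'; python3 -m jog '[{"tx":0,"ty":0,"tz":0,"ax":0,"ay":0,"az":0,"hand":0},{"tx":0,"ty":0,"tz":0,"ax":0,"ay":0,"az":0,"hand":0.5},{"tx":0,"ty":0,"tz":0,"ax":0,"ay":0,"az":0,"hand":0.5},{"tx":0,"ty":0,"tz":0,"ax":0,"ay":0,"az":0,"hand":0.5},{"tx":0,"ty":0,"tz":0,"ax":0,"ay":0,"az":0,"hand":0.5}]'; python3 -m jog '[{"tx":0,"ty":0,"tz":-0.1,"ax":0,"ay":0,"az":0,"hand":0.5},{"tx":0,"ty":0,"tz":-0.3,"ax":0,"ay":0,"az":0,"hand":0.5},{"tx":0,"ty":0,"tz":-0.55,"ax":0,"ay":0,"az":0,"hand":0.5},{"tx":0,"ty":0,"tz":-0.8,"ax":0,"ay":0,"az":0,"hand":0.5},{"tx":0,"ty":0,"tz":-1,"ax":0,"ay":0,"az":0,"hand":0.5}]'; python3 plan.py 519 237 200 177.5
```

```text
time: 21.05
tool_pos: [617.2, -280.3, 224.9]
tcp_rot: [-179.9, -0.0, 96.2]
ft_force: [0.4, -0.0, -0.7]
finger_gap: 9.9
time: 21.47
tool_pos: [617.5, -280.5, 225.8]
tcp_rot: [180.0, 0.0, 96.2]
ft_force: [0.1, 0.0, -0.5]
finger_gap: 42.5
time: 21.88
tool_pos: [617.5, -280.4, 380.4]
tcp_rot: [179.8, 0.1, 96.2]
ft_force: [-0.5, -1.1, 1.6]
finger_gap: 42.7
t 21.88 grasp [ 618.  -280.7  225.4] rpy [179.84   0.11  96.16] gap 42.7 F [-0.5 -1.1  1.6]
shift fr [ 3.5   -0.283  0.162] turn fr [ 0.001  0.005 -1.808]
```

```bash
python3 -m jog '[{"tx":1,"ty":-0.25,"tz":0,"ax":0,"ay":0,"az":-0.7,"hand":0.3},{"tx":1,"ty":-0.25,"tz":0,"ax":0,"ay":0,"az":-0.7,"hand":0.3},{"tx":1,"ty":-0.25,"tz":0,"ax":0,"ay":0,"az":-0.7,"hand":0.3},{"tx":1,"ty":-0.25,"tz":0,"ax":0,"ay":0,"az":-0.7,"hand":0.3},{"tx":1,"ty":-0.25,"tz":0,"ax":0,"ay":0,"az":-0.7,"hand":0.3}]'; python3 plan.py 519 237 200 177.5
python3 - <<'E'
from h import *
np.set_printoptions(precision=1,suppress=True)
d=snapshot('top');P=cloud(d);X,Y,Z=[P[...,i] for i in range(3)];H=hsv(d);h,s=H[...,0].astype(int),H[...,1]
m=((h<8)|(h>172))&(s>110)&(X>540)&(X<690)&(Y<-200)&(Y>-350);print('pin red',P[m].mean(0),m.sum())
m=(Z>75)&(Z<95)&(X>380)&(X<560)&(Y<-150)&(Y>-400);print('hopper rim',rect(P[m]),np.median(Z[m]))
d2=d['pixels'][120:250,230:500,::-1];cv2.imwrite('pics/chk1.png',cv2.resize(d2,(800,385),interpolation=2))
E
```

```text
time: 22.3
tool_pos: [562.7, -130.6, 377.1]
tcp_rot: [179.9, -0.1, 128.3]
ft_force: [0.1, 0.0, 0.3]
finger_gap: 25.4
t 22.30 grasp [ 562.7 -130.3  222.1] rpy [179.92  -0.07 128.29] gap 25.4 F [0.1 0.  0.3]
shift fr [2.104 1.289 0.152] turn fr [ 0.002 -0.001 -1.094]
pin red [nan nan nan] 0
hopper rim ((459.0762023925781, -293.13427734375), (67.08236694335938, 104.25243377685547), 84.09297180175781) 83.15839839954572<stdin>:4: RuntimeWarning: Mean of empty slice.
  ret = um.true_divide(
```

View pics/chk1.png

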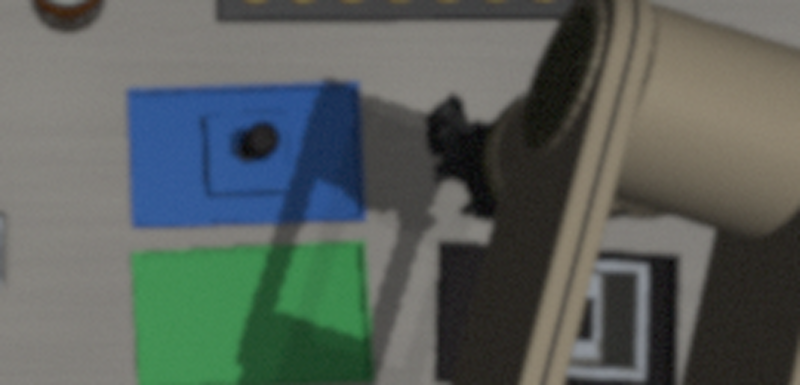

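The block sits flat in the blue tray at (245,150), and the hopper is in the black tray. The dish is hidden by the arm, so I'll check it later. On to the tab.

```bash
python3 -m jog '[{"tx":0.85,"ty":0.52,"tz":0,"ax":0,"ay":0,"az":-0.7,"hand":0.3},{"tx":0.85,"ty":0.52,"tz":0,"ax":0,"ay":0,"az":-0.7,"hand":0.3},{"tx":0.85,"ty":0.52,"tz":0,"ax":0,"ay":0,"az":-0.7,"hand":0.3},{"tx":0.85,"ty":0.52,"tz":0,"ax":0,"ay":0,"az":-0.7,"hand":0.3},{"tx":0.85,"ty":0.52,"tz":0,"ax":0,"ay":0,"az":-0.7,"hand":0.3}]'; python3 plan.py 519 237 200 177.5
```

```text
time: 22.77
tool_pos: [547.6, 17.1, 377.0]
tcp_rot: [179.9, 0.0, 159.7]
ft_force: [0.1, 0.1, -0.7]
finger_gap: 25.8
t 22.77 grasp [547.8  17.4 222. ] rpy [179.89   0.04 159.67] gap 25.8 F [ 0.1  0.1 -0.7]
shift fr [0.688 1.308 0.149] turn fr [ 0.002  0.001 -0.396]
```

```bash
python3 -m jog '[{"tx":0.52,"ty":0.98,"tz":0,"ax":0,"ay":0,"az":-0.39,"hand":0.25},{"tx":0.52,"ty":0.98,"tz":0,"ax":0,"ay":0,"az":-0.39,"hand":0.25},{"tx":0.52,"ty":0.98,"tz":0,"ax":0,"ay":0,"az":-0.39,"hand":0.25},{"tx":0.52,"ty":0.98,"tz":0,"ax":0,"ay":0,"az":-0.39,"hand":0.25},{"tx":0.52,"ty":0.98,"tz":0,"ax":0,"ay":0,"az":-0.39,"hand":0.25}]'; python3 plan.py 519 237 170 177.5
python3 - <<'E'
from h import *
np.set_printoptions(precision=1,suppress=True)
for n in('top','scene'):
    d=snapshot(n);P=cloud(d);X,Y,Z=[P[...,i] for i in range(3)]
    m=(Z>128)&(Z<142)&(X>480)&(X<560)&(Y>220)&(Y<255)
    if m.sum()>5:
        m=big(m); c=cv2.findContours(m.astype(np.uint8),0,2)[0];c=max(c,key=len).reshape(-1,2)
        print(n,m.sum(),rect(P[m]),P[m].mean(0),'plane',rect(onplane(d,c,135)))
E
```

```text
time: 23.18
tool_pos: [526.3, 184.1, 376.9]
tcp_rot: [179.8, 0.0, 176.9]
ft_force: [0.3, -0.2, -0.0]
finger_gap: 21.7
t 23.18 grasp [526.5 184.6 221.9] rpy [179.81   0.05 176.89] gap 21.7 F [ 0.3 -0.2 -0. ]
shift fr [0.068 0.348 0.347] turn fr [ 0.004  0.001 -0.013]
scene 50 ((519.9117431640625, 237.5423583984375), (10.2954740524292, 44.05352783203125), 87.81220245361328) [522.7 237.9 136. ] plane ((521.6025390625, 237.61952209472656), (10.794361114501953, 44.384437561035156), 87.31458282470703)
```

```bash
python3 -m jog '[{"tx":0.05,"ty":0.345,"tz":0,"ax":0,"ay":0,"az":-0.013,"hand":0.25},{"tx":0.05,"ty":0.345,"tz":0,"ax":0,"ay":0,"az":-0.013,"hand":0.25},{"tx":0.05,"ty":0.345,"tz":0.1,"ax":0,"ay":0,"az":-0.013,"hand":0.25},{"tx":0.05,"ty":0.345,"tz":0.25,"ax":0,"ay":0,"az":-0.013,"hand":0.25},{"tx":0.05,"ty":0.345,"tz":0.25,"ax":0,"ay":0,"az":-0.013,"hand":0.25}]';python3 -m jog '[{"tx":0,"ty":0,"tz":0,"ax":0,"ay":0,"az":0,"hand":0.25},{"tx":0,"ty":0,"tz":0,"ax":0,"ay":0,"az":0,"hand":0.25},{"tx":0,"ty":0,"tz":0,"ax":0,"ay":0,"az":0,"hand":0.25}]'; python3 plan.py 519.3 237 160 177.5
```

```text
time: 23.7
tool_pos: [522.2, 228.9, 334.2]
tcp_rot: [-179.8, -0.3, 177.2]
ft_force: [-0.3, -1.2, -2.4]
finger_gap: 20.9
time: 23.95
tool_pos: [523.6, 229.9, 339.9]
tcp_rot: [180.0, 0.1, 177.2]
ft_force: [0.4, 1.1, 0.5]
finger_gap: 21.3
t 23.95 grasp [523.9 230.  184.9] rpy [179.96   0.12 177.21] gap 21.3 F [0.4 1.1 0.5]
shift fr [0.031 0.046 0.166] turn fr [ 0.001  0.003 -0.006]
```

```bash
python3 -m jog '[{"tx":0.031,"ty":0.046,"tz":0.08,"ax":0,"ay":0,"az":-0.006,"hand":0.25},{"tx":0.031,"ty":0.046,"tz":0.16,"ax":0,"ay":0,"az":-0.006,"hand":0.25},{"tx":0.031,"ty":0.046,"tz":0.16,"ax":0,"ay":0,"az":-0.006,"hand":0.25},{"tx":0.031,"ty":0.046,"tz":0.16,"ax":0,"ay":0,"az":-0.006,"hand":0.25},{"tx":0.031,"ty":0.046,"tz":0.16,"ax":0,"ay":0,"az":-0.006,"hand":0.25}]'; python3 plan.py 519.3 237 125 177.5
python3 - <<'E'
from h import *
a=snapshot('scene')['pixels'][110:220,260:370,::-1];b=snapshot('top')['pixels'][150:260,150:260,::-1]
cv2.imwrite('pics/tab1.png',cv2.hconcat([cv2.resize(a,(400,400),interpolation=2),cv2.resize(b,(400,400),interpolation=2)]))
E
```

```text
time: 24.37
tool_pos: [518.3, 237.7, 313.7]
tcp_rot: [-180.0, -0.0, 177.6]
ft_force: [0.5, 0.0, -0.1]
finger_gap: 21.9
t 24.37 grasp [518.2 237.6 158.7] rpy [-179.98   -0.05  177.58] gap 21.9 F [ 0.5  0.  -0.1]
shift fr [-0.007 -0.004  0.225] turn fr [-0.    -0.001  0.002]
```

View pics/tab1.png

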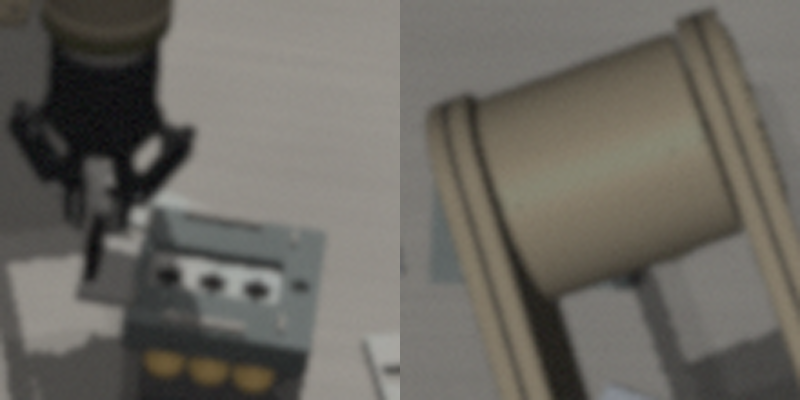

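The fingers straddle the tab at (95,245), and the pin hole at (300,287) is empty. I'll descend gently.

```bash
python3 -m jog '[{"tx":0,"ty":-0.004,"tz":0.07,"ax":0,"ay":0,"az":0,"hand":0.25},{"tx":0,"ty":-0.004,"tz":0.12,"ax":0,"ay":0,"az":0,"hand":0.25},{"tx":0,"ty":-0.004,"tz":0.17,"ax":0,"ay":0,"az":0,"hand":0.25},{"tx":0,"ty":-0.004,"tz":0.21,"ax":0,"ay":0,"az":0,"hand":0.25},{"tx":0,"ty":-0.004,"tz":0.21,"ax":0,"ay":0,"az":0,"hand":0.25}]'; python3 plan.py 519.3 237 125 177.5
```

```text
time: 24.88
tool_pos: [517.7, 236.7, 280.2]
tcp_rot: [-179.9, -0.2, 177.6]
ft_force: [-1.3, -0.1, -0.7]
finger_gap: 21.4
t 24.88 grasp [517.2 236.5 125.2] rpy [-179.93   -0.18  177.56] gap 21.4 F [-1.3 -0.1 -0.7]
shift fr [-0.01   0.002  0.001] turn fr [-0.002 -0.004  0.001]
```

```bash
python3 -m jog '[{"tx":0,"ty":0,"tz":0,"ax":0,"ay":0,"az":0,"hand":0.25},{"tx":0,"ty":0,"tz":0,"ax":0,"ay":0,"az":0,"hand":0},{"tx":0,"ty":0,"tz":0,"ax":0,"ay":0,"az":0,"hand":0},{"tx":0,"ty":0,"tz":0,"ax":0,"ay":0,"az":0,"hand":0},{"tx":0,"ty":0,"tz":0,"ax":0,"ay":0,"az":0,"hand":0}]' 90; python3 plan.py 519.3 237 125 177.5
```

```text
time: 25.3
tool_pos: [518.6, 237.0, 282.9]
tcp_rot: [180.0, 0.0, 177.6]
ft_force: [-1.0, -0.5, 0.8]
finger_gap: 8.7
t 25.30 grasp [518.6 237.1 127.9] rpy [179.99   0.03 177.56] gap 8.7 F [-1.  -0.5  0.8]
shift fr [-0.005 -0.     0.02 ] turn fr [0.    0.001 0.001]
```

```bash
python3 -m jog '[{"tx":0,"ty":-0.05,"tz":0,"ax":0,"ay":0,"az":0,"hand":0},{"tx":0,"ty":-0.1,"tz":0,"ax":0,"ay":0,"az":0,"hand":0},{"tx":0,"ty":-0.15,"tz":0,"ax":0,"ay":0,"az":0,"hand":0},{"tx":0,"ty":-0.2,"tz":0,"ax":0,"ay":0,"az":0,"hand":0},{"tx":0,"ty":-0.2,"tz":0,"ax":0,"ay":0,"az":0,"hand":0}]'; python3 plan.py
```

```text
time: 25.72
tool_pos: [517.3, 205.3, 282.8]
tcp_rot: [-179.9, 0.0, 177.5]
ft_force: [-1.3, -2.2, 2.6]
finger_gap: 8.0
t 25.72 grasp [517.4 205.2 127.8] rpy [-179.95    0.01  177.49] gap 8.0 F [-1.3 -2.2  2.6]
```

```bash
python3 -m jog '[{"tx":0,"ty":-0.08,"tz":0,"ax":0,"ay":0,"az":0,"hand":0},{"tx":0,"ty":-0.16,"tz":0,"ax":0,"ay":0,"az":0,"hand":0},{"tx":0,"ty":-0.24,"tz":0,"ax":0,"ay":0,"az":0,"hand":0},{"tx":0,"ty":-0.32,"tz":0,"ax":0,"ay":0,"az":0,"hand":0},{"tx":0,"ty":-0.35,"tz":0,"ax":0,"ay":0,"az":0,"hand":0}]'; python3 plan.py;  python3 -m jog '[{"tx":0,"ty":-0.08,"tz":0,"ax":0,"ay":0,"az":0,"hand":0},{"tx":0,"ty":-0.16,"tz":0,"ax":0,"ay":0,"az":0,"hand":0},{"tx":0,"ty":-0.24,"tz":0,"ax":0,"ay":0,"az":0,"hand":0},{"tx":0,"ty":-0.32,"tz":0,"ax":0,"ay":0,"az":0,"hand":0},{"tx":0,"ty":-0.4,"tz":0,"ax":0,"ay":0,"az":0,"hand":0}]'; python3 plan.py
python3 - <<'E'
from h import *
a=snapshot('scene')['pixels'][110:220,230:340,::-1]
cv2.imwrite('pics/sl1.png',cv2.resize(a,(500,500),interpolation=2))
E
```

```text
time: 26.13
tool_pos: [514.9, 152.6, 282.5]
tcp_rot: [-180.0, -0.0, 177.5]
ft_force: [0.3, 1.6, -0.8]
finger_gap: 8.2
t 26.13 grasp [514.9 152.6 127.5] rpy [-179.98   -0.01  177.49] gap 8.2 F [ 0.3  1.6 -0.8]
time: 26.55
tool_pos: [512.2, 93.2, 282.3]
tcp_rot: [-180.0, -0.0, 177.6]
ft_force: [0.2, -0.3, -2.6]
finger_gap: 8.4
t 26.55 grasp [512.1  93.1 127.3] rpy [-179.96   -0.04  177.56] gap 8.4 F [ 0.2 -0.3 -2.6]
```

View pics/sl1.png

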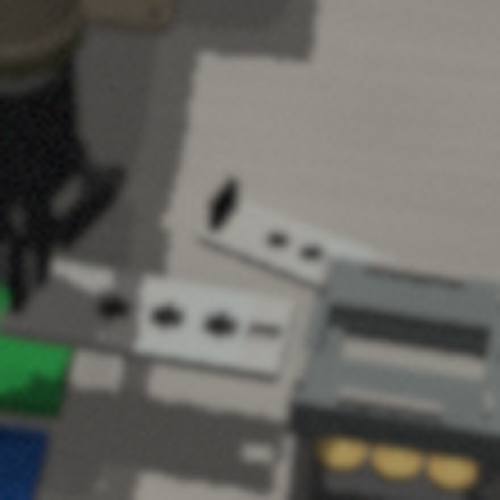

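The slide is fully out at (200,325), level and clear of the channel. I'll carry it over to the green tray.

```bash
python3 -m jog '[{"tx":0,"ty":-0.1,"tz":0,"ax":0,"ay":0,"az":0,"hand":0},{"tx":0,"ty":-0.3,"tz":0,"ax":0,"ay":0,"az":-0.03,"hand":0},{"tx":0.1,"ty":-0.5,"tz":0,"ax":0,"ay":0,"az":-0.06,"hand":0},{"tx":0.2,"ty":-0.7,"tz":0,"ax":0,"ay":0,"az":-0.1,"hand":0},{"tx":0.25,"ty":-0.9,"tz":0,"ax":0,"ay":0,"az":-0.11,"hand":0}]' 110; python3 plan.py 467.6 -69 100 182.4
```

```text
time: 27.02
tool_pos: [467.5, -40.0, 281.8]
tcp_rot: [-180.0, -0.1, -177.4]
ft_force: [0.3, -0.8, -2.8]
finger_gap: 7.9
t 27.02 grasp [467.1 -40.1 126.8] rpy [-180.     -0.13 -177.35] gap 7.9 F [ 0.3 -0.8 -2.8]
shift fr [ 0.008 -0.193  0.179] turn fr [-0.    -0.003  0.005]
```

```bash
python3 -m jog '[{"tx":0,"ty":-0.1,"tz":0.05,"ax":0,"ay":0,"az":0,"hand":0},{"tx":0,"ty":-0.18,"tz":0.15,"ax":0,"ay":0,"az":0,"hand":0},{"tx":0,"ty":-0.18,"tz":0.25,"ax":0,"ay":0,"az":0,"hand":0},{"tx":0,"ty":-0.18,"tz":0.3,"ax":0,"ay":0,"az":0,"hand":0},{"tx":0,"ty":-0.18,"tz":0.3,"ax":0,"ay":0,"az":0,"hand":0}]'; python3 -m jog '[{"tx":0,"ty":0,"tz":0,"ax":0,"ay":0,"az":0,"hand":0},{"tx":0,"ty":0,"tz":0,"ax":0,"ay":0,"az":0,"hand":0},{"tx":0,"ty":0,"tz":0,"ax":0,"ay":0,"az":0,"hand":0}]' ; python3 plan.py 467.6 -69 40 182.4
python3 - <<'E'
from h import *
np.set_printoptions(precision=1,suppress=True)
for n in('scene','top'):
    d=snapshot(n);P=cloud(d);X,Y,Z=[P[...,i] for i in range(3)];H=hsv(d)
    m=(X>400)&(X<540)&(Y>-60)&(Y<120)&(Z>25)&(Z<75)&(H[...,1]<90); m=big(m);q=P[m]
    A=np.c_[q[:,:2]-q[:,:2].mean(0),np.ones(len(q))];f=np.linalg.lstsq(A,q[:,2],rcond=None)[0]
    print(n,m.sum(),rect(q),'slope',f)
a=snapshot('scene')['pixels'][110:250,140:280,::-1];b=d['pixels'][150:290,240:380,::-1]
cv2.imwrite('pics/sl2.png',cv2.hconcat([cv2.resize(a,(400,400),interpolation=2),cv2.resize(b,(400,400),interpolation=2)]))
E
```

```text
time: 27.43
tool_pos: [469.0, -65.8, 235.3]
tcp_rot: [179.9, -0.3, -177.5]
ft_force: [-0.2, -0.1, -2.0]
finger_gap: 8.2
time: 27.68
tool_pos: [470.9, -65.4, 238.6]
tcp_rot: [-180.0, 0.1, -177.4]
ft_force: [-0.0, -0.0, -1.4]
finger_gap: 8.3
t 27.68 grasp [471.1 -65.4  83.6] rpy [-179.97    0.08 -177.44] gap 8.3 F [-0.  -0.  -1.4]
shift fr [ 0.023 -0.023  0.291] turn fr [-0.001  0.002  0.003]
scene 903 ((467.8968505859375, 19.554763793945312), (71.049072265625, 160.5146484375), 2.147204875946045) slope [-0.  -0.  58.1]
top 1274 ((468.184814453125, 18.485782623291016), (63.839908599853516, 159.8997039794922), 2.622995138168335) slope [ 0.  -0.  56.1]
```

View pics/sl2.png

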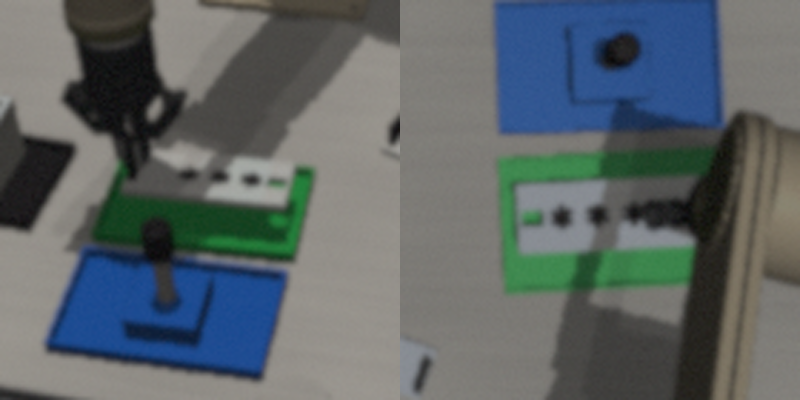

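The slide hangs level over the green tray, with its end at (515,215) in the right half, inside the tray's inner edge at about (505,215). Plate top is 57, against 56.7 expected. I'll lower it.

```bash
python3 -m jog '[{"tx":0.02,"ty":-0.023,"tz":0.08,"ax":0,"ay":0,"az":0,"hand":0},{"tx":0.02,"ty":-0.023,"tz":0.16,"ax":0,"ay":0,"az":0,"hand":0},{"tx":0.02,"ty":-0.023,"tz":0.22,"ax":0,"ay":0,"az":0,"hand":0},{"tx":0.02,"ty":-0.023,"tz":0.26,"ax":0,"ay":0,"az":0,"hand":0},{"tx":0.02,"ty":-0.023,"tz":0.26,"ax":0,"ay":0,"az":0,"hand":0}]'; python3 -m jog '[{"tx":0,"ty":0,"tz":0,"ax":0,"ay":0,"az":0,"hand":0},{"tx":0,"ty":0,"tz":0,"ax":0,"ay":0,"az":0,"hand":0},{"tx":0,"ty":0,"tz":0,"ax":0,"ay":0,"az":0,"hand":0}]' ; python3 plan.py 467.6 -69 39 182.4
```

```text
time: 28.25
tool_pos: [466.5, -69.0, 196.5]
tcp_rot: [179.9, -0.2, -177.5]
ft_force: [0.1, 0.8, -3.6]
finger_gap: 8.0
time: 28.5
tool_pos: [468.0, -69.3, 199.2]
tcp_rot: [-180.0, 0.1, -177.5]
ft_force: [-0.5, 0.4, -2.6]
finger_gap: 8.1
t 28.50 grasp [468.2 -69.3  44.3] rpy [-179.98    0.07 -177.49] gap 8.1 F [-0.5  0.4 -2.6]
shift fr [0.002 0.002 0.035] turn fr [-0.     0.001  0.002]
```

```bash
python3 -m jog '[{"tx":0,"ty":0,"tz":0.01,"ax":0,"ay":0,"az":0,"hand":0},{"tx":0,"ty":0,"tz":0.02,"ax":0,"ay":0,"az":0,"hand":0},{"tx":0,"ty":0,"tz":0.03,"ax":0,"ay":0,"az":0,"hand":0},{"tx":0,"ty":0,"tz":0.03,"ax":0,"ay":0,"az":0,"hand":0},{"tx":0,"ty":0,"tz":0.03,"ax":0,"ay":0,"az":0,"hand":0}]'; python3 plan.py 467.6 -69 39 182.4
```

```text
time: 28.92
tool_pos: [467.6, -69.2, 194.1]
tcp_rot: [180.0, 0.0, -177.5]
ft_force: [0.8, -0.5, -2.5]
finger_gap: 7.7
t 28.92 grasp [467.6 -69.2  39.1] rpy [ 180.      0.01 -177.49] gap 7.7 F [ 0.8 -0.5 -2.5]
shift fr [-0.     0.001  0.001] turn fr [0.    0.    0.002]
```

```bash
python3 -m jog '[{"tx":0,"ty":0,"tz":0.005,"ax":0,"ay":0,"az":0,"hand":0},{"tx":0,"ty":0,"tz":0.01,"ax":0,"ay":0,"az":0,"hand":0},{"tx":0,"ty":0,"tz":0.01,"ax":0,"ay":0,"az":0,"hand":0}]'; python3 plan.py
```

```text
time: 29.17
tool_pos: [467.8, -69.2, 194.0]
tcp_rot: [180.0, -0.0, -177.5]
ft_force: [-9.0, 0.9, 14.7]
finger_gap: 7.6
t 29.17 grasp [467.7 -69.2  39. ] rpy [ 180.     -0.02 -177.49] gap 7.6 F [-9.   0.9 14.7]
```

```bash
python3 -m jog '[{"tx":0,"ty":0,"tz":-0.007,"ax":0,"ay":0,"az":0,"hand":0},{"tx":0,"ty":0,"tz":-0.007,"ax":0,"ay":0,"az":0,"hand":0.22},{"tx":0,"ty":0,"tz":-0.007,"ax":0,"ay":0,"az":0,"hand":0.22},{"tx":0,"ty":0,"tz":-0.007,"ax":0,"ay":0,"az":0,"hand":0.22},{"tx":0,"ty":0,"tz":-0.007,"ax":0,"ay":0,"az":0,"hand":0.22}]'; python3 plan.py; python3 -m jog '[{"tx":0,"ty":0,"tz":-0.1,"ax":0,"ay":0,"az":0,"hand":0.22},{"tx":0,"ty":0,"tz":-0.25,"ax":0,"ay":0,"az":0,"hand":0.22},{"tx":0,"ty":0,"tz":-0.5,"ax":0,"ay":0,"az":0,"hand":0.22},{"tx":0,"ty":0,"tz":-0.75,"ax":0,"ay":0,"az":0,"hand":0.22},{"tx":0,"ty":0,"tz":-1,"ax":0,"ay":0,"az":0,"hand":0.22}]'; python3 -m jog '[{"tx":0.25,"ty":0,"tz":0,"ax":0,"ay":0,"az":0,"hand":0.5},{"tx":0.45,"ty":0,"tz":0,"ax":0,"ay":0,"az":0,"hand":0.5},{"tx":0.6,"ty":0,"tz":0,"ax":0,"ay":0,"az":0,"hand":0.5},{"tx":0.7,"ty":0,"tz":-0.2,"ax":0,"ay":0,"az":0,"hand":0.5},{"tx":0.7,"ty":0,"tz":-0.4,"ax":0,"ay":0,"az":0,"hand":0.5}]'; python3 plan.py
```

```text
time: 29.58
tool_pos: [467.6, -69.2, 193.6]
tcp_rot: [180.0, 0.0, -177.5]
ft_force: [-0.1, 0.5, -0.4]
finger_gap: 18.8
t 29.58 grasp [467.6 -69.2  38.6] rpy [ 180.      0.   -177.49] gap 18.8 F [-0.1  0.5 -0.4]
time: 30.0
tool_pos: [467.1, -69.0, 344.8]
tcp_rot: [180.0, -0.1, -177.5]
ft_force: [1.1, -0.2, 0.1]
finger_gap: 18.8
time: 30.42
tool_pos: [359.8, -73.5, 402.0]
tcp_rot: [179.9, -0.3, -177.5]
ft_force: [0.5, 0.0, 0.7]
finger_gap: 42.4
t 30.42 grasp [359.  -73.2 247. ] rpy [ 179.9    -0.3  -177.52] gap 42.4 F [0.5 0.  0.7]
```

Everything is released. I'll do the final checks with the arm withdrawn.

```bash
cat > fin.py <<'E'
from h import *
import pickle
np.set_printoptions(precision=1,suppress=True)
im=[]
for n in('scene','top'):
    d=snapshot(n);pickle.dump(d,open(n+'_f.pkl','wb'));P=cloud(d);X,Y,Z=[P[...,i] for i in range(3)];H=hsv(d);h,s,v=[H[...,i].astype(int) for i in range(3)]
    def pr(k,m):
        if m.sum()<6: print(n,k,'few',m.sum());return
        m=big(m);q=P[m];A=np.c_[q[:,:2]-q[:,:2].mean(0),np.ones(len(q))];f=np.linalg.lstsq(A,q[:,2],rcond=None)[0]
        print(n,k,m.sum(),rect(q),'z %.1f slopes %.3f %.3f'%(f[2],f[0],f[1]))
    pr('plate',(X>400)&(X<530)&(Y>-95)&(Y<115)&(Z>8)&(Z<22)&(s<80)&(v>90))
    pr('tab',(X>420)&(X<520)&(Y>-110)&(Y<-40)&(Z>35)&(Z<60))
    pr('rim',(X>390)&(X<535)&(Y>-350)&(Y<-200)&(Z>76)&(Z<94))
    pr('blocktop',(X>560)&(X<670)&(Y>-60)&(Y<80)&(Z>25)&(Z<37)&(h>95)&(h<130)&(s>120))
    pr('knob',(X>560)&(X<670)&(Y>-60)&(Y<80)&(Z>122)&(Z<140))
    pr('pinred',((h<8)|(h>172))&(s>100)&(X>540)&(X<700)&(Y<-200)&(Y>-360)&(Z<60))
    pr('jarcap',(X>700)&(X<830)&(Y>110)&(Y<240)&(Z>92)&(Z<110))
    o=pickle.load(open(n+'.pkl','rb'))['pixels'];
    cv2.imwrite(f'pics/fin_{n}.png',cv2.resize(d['pixels'][:,:,::-1],(768,576),interpolation=2))
E
python3 fin.py
```

```text
scene plate 706 ((464.3891296386719, 9.223701477050781), (74.48989868164062, 173.88638305664062), 3.1833343505859375) z 13.9 slopes -0.005 -0.002
scene tab 53 ((470.2032775878906, -68.57219696044922), (40.98537826538086, 11.030706405639648), 1.055355191230774) z 44.7 slopes -0.075 -0.584
scene rim 374 ((463.84222412109375, -276.55450439453125), (105.2275619506836, 106.24430847167969), 86.0890884399414) z 83.2 slopes -0.007 -0.001
scene blocktop 494 ((613.6642456054688, 8.457990646362305), (78.64466857910156, 74.82455444335938), 1.87982976436615) z 31.5 slopes -0.023 -0.006
scene knob 89 ((614.29296875, 8.121092796325684), (29.65482521057129, 27.019372940063477), 18.654090881347656) z 129.7 slopes -0.152 -0.021
scene pinred 58 ((662.6372680664062, -275.59442138671875), (26.717613220214844, 34.68641662597656), 32.94507598876953) z 33.6 slopes 0.173 0.063
scene jarcap 473 ((766.9278564453125, 171.91738891601562), (62.26765441894531, 60.05961990356445), 11.096199035644531) z 101.0 slopes -0.044 -0.001
top plate 1080 ((464.1252746582031, 9.401290893554688), (65.74163818359375, 170.1366882
[... 213 characters left out ...]
60.3979797363281, -274.3314208984375), (103.19903564453125, 102.37583923339844), 86.26637268066406) z 83.0 slopes 0.004 -0.001
top blocktop 586 ((612.9121704101562, 7.469507217407227), (74.20309448242188, 73.9021224975586), 2.139373779296875) z 29.8 slopes 0.001 -0.000
top knob 114 ((612.1990966796875, 7.960624694824219), (27.329980850219727, 27.702503204345703), 85.28170776367188) z 128.5 slopes 0.052 -0.055
top pinred 82 ((656.4014892578125, -275.5209045410156), (14.501590728759766, 38.025325775146484), 7.1476850509643555) z 32.3 slopes 0.530 0.014
top jarcap 463 ((764.3196411132812, 172.05010986328125), (61.78425598144531, 59.945926666259766), 88.30962371826172) z 99.7 slopes 0.017 -0.002
```

View pics/fin_scene.png

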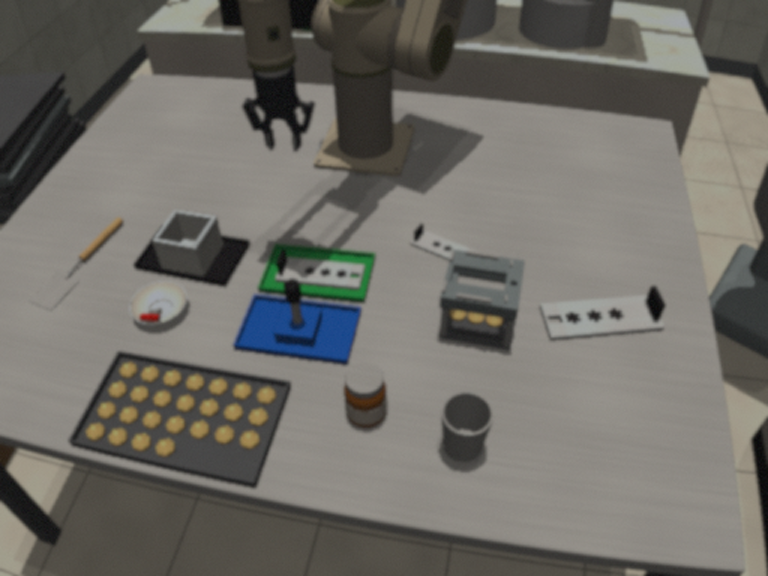

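View pics/fin_top.png

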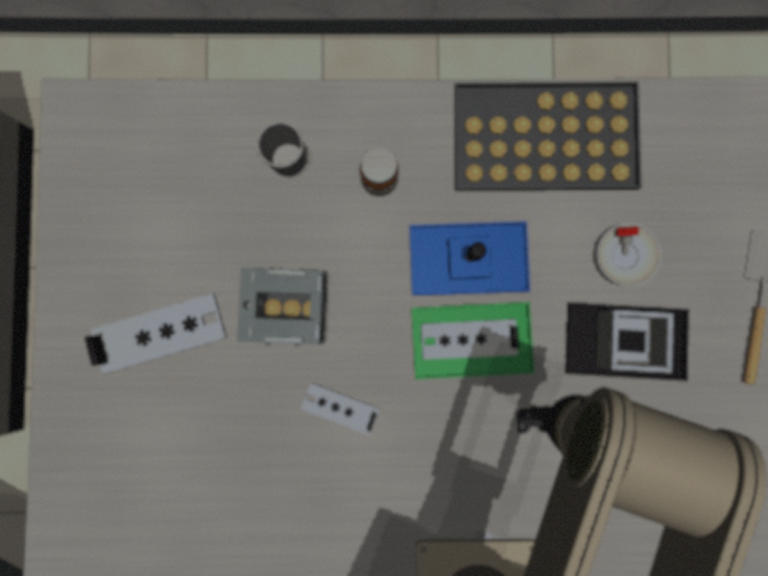

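All four look right: the plate top is at 12, the rim at 83 and the block top at 30, each with near-zero slope. The pin's T-bar leans on the dish wall, so I'll take a closer look at it.

```bash
python3 - <<'E'
from h import *; import pickle
a=pickle.load(open('scene_f.pkl','rb'));b=pickle.load(open('top_f.pkl','rb'))
A=a['pixels'][175:235,75:135,::-1];B=b['pixels'][140:200,388:448,::-1]
cv2.imwrite('pics/pinf.png',cv2.hconcat([cv2.resize(A,(400,400),interpolation=2),cv2.resize(B,(400,400),interpolation=2)]))
P=cloud(b);H=hsv(b);h,s=H[...,0].astype(int),H[...,1];X,Y,Z=[P[...,i] for i in range(3)]
m=((h<8)|(h>172))&(s>100)&(X>540)&(X<700)&(Y<-200)&(Y>-360)
print('T x,y,z ranges',np.percentile(P[m],[3,50,97],axis=0).round(1))
d=(Z>12)&(Z<35)&(X>540)&(X<690)&(Y<-200)&(Y>-350)&~m; q=P[big(d)];print('dish',rect(q), cv2.minEnclosingCircle(q[:,:2].astype(np.float32)))
E
```

```text
T x,y,z ranges [[ 649.1 -293.4   26.8]
 [ 656.3 -274.5   32.5]
 [ 664.  -258.3   38. ]]
dish ((615.6410522460938, -279.61761474609375), (112.05097198486328, 112.8821792602539), 47.137474060058594) ((618.0970458984375, -279.6383972167969), 58.97327423095703)
```

View pics/pinf.png

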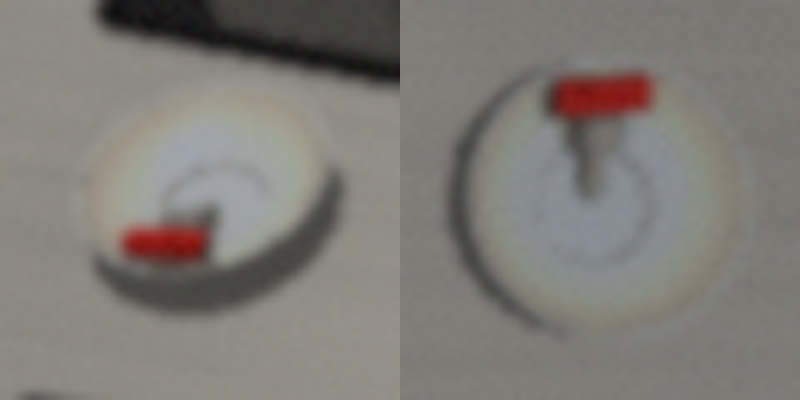

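The T-bar lies inside the rim: its outermost corner is about 51 mm from the centre, against 58 for the rim. The pin's origin is about 22 mm from the centre and well under 40 mm up. I'll hand in.

```bash
python3 - <<'E'
from bench import *
s=sense();print(s['time'],s['ft_force'],s['finger_gap']);print(hand_in())
E
```

```text
30.5167 [1.17907022 0.424136   0.33801387] 42.65829751599483
the job is handed in; nothing more can be done
None
```

I took the dropper apart in order – press block, hopper, lock pin, then die slide, drawn out level by about 144 mm – and set each part in its container. I handed the job in at about 30.5 s of the 125 s allowed. The hand-in gives no verdict, so the results below are from my last checks.

| Part | Container | Distance from centre | Last check |
|---|---|---|---|
| Press block | Blue tray | about 2 mm | flat, top at 30 mm (30 expected) |
| Hopper | Black tray | about 1–3 mm | flat, rim at 83 mm (84 expected) |
| Die slide | Green tray | about 4 mm | flat, tab up, plate top at 12 mm (12 expected) |
| Lock pin | White dish | about 22 mm (origin) | toppled, T-bar resting on the wall inside the rim |

- **Jar:** its cap was at (766, 172) mm in the last pictures. At the start, one pixel gave about (766, 170), so it has not moved.
- **Arm:** it ended raised and clear of everything, with the fingers open.
- **Measurement differences:** the two cameras disagreed by 2–3 mm on several positions. The tilted scene camera read tray outlines and plate heights a few millimetres too high or too wide. All of this is well inside the margins.
- **Pin:** the top edge of its T-bar stands above the dish rim, though in plan view it is inside.

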